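Unstack the enamel casseroles and set up the heating bench

TASK

Take the nested stack on the draining stand apart and set up the bench: the lidded crucible goes upright in the middle of the square clay tile, the small casserole on the middle of the small hot plate, the large casserole on the middle of the large hot plate, and the medium casserole nests centrally inside the steel water-bath pan with its handle turned about a quarter turn (either way) from the bath's handle. Set each thing down without dropping it, and leave the bath, the glass beaker and the dropper bottle standing where they are.

Things in the scene. Friction and masses are not known exactly. Their poses are not given: they have to be found in the camera images.
- crucible: White porcelain crucible, lid fixed on, 60 g, 75 mm tall: body 28 mm diameter at the foot to 38 mm, lid 42 mm diameter at 48 to 52 mm height, upright round knob 16 mm diameter from 56 to 75 mm height (grip it from above). At the start it stands in the small casserole, knob above the rim. Origin: centre of underside, z up.
- pan_small: Small white enamel casserole, blue rim: 66 mm diameter at the rim, 50 at the foot, 56 tall, wall 4, floor 5 mm, about 100 g. Level bar handle 12 mm wide, 10 mm high, along its own +x from the rim to 95 mm from the axis, its centre line 52 mm above the underside. At the start it stands in the medium one. Origin: centre of underside, z up.
- pan_medium: Medium white enamel casserole, blue rim: 92 mm diameter at the rim, 72 at the foot, 48 tall, wall 4, floor 5 mm, about 130 g. Level bar handle 12 mm wide, 10 mm high, along its own +x from the rim to 108 mm from the axis, its centre line 44 mm above the underside. At the start it stands in the large one. Origin: centre of underside, z up.
- pan_large: Large white enamel casserole, blue rim: 120 mm diameter at the rim, 100 at the foot, 40 tall, wall 4, floor 5 mm, about 170 g. Level bar handle 12 mm wide, 10 mm high, along its own +x from the rim to 120 mm from the axis, its centre line 36 mm above the underside. Bottom of the stack, on a grey stand 112 mm wide, 35 mm tall; handles fanned. Origin: centre of underside, z up.
- tile: Fixed square clay tile, 85 x 85 mm, 12 mm thick, lying on the bench. Origin: centre of its underside, z up.
- hotplate_small: Fixed small hot plate: white square housing 110 x 110 mm with a dark round plate 80 mm in diameter in its middle, plate surface 55 mm above the bench. Origin: centre of the underside, on the axis of the plate, z up.
- hotplate_large: Fixed large hot plate: white square housing 150 x 150 mm with a dark round plate 132 mm in diameter in its middle, plate surface 55 mm above the bench. Origin: centre of the underside, on the axis of the plate, z up.
- bath: Bare steel water-bath pan (empty, loose, about 0.9 kg) standing on the bench, 140 mm outer diameter at the rim, 128 mm at the foot, 40 mm tall, wall 4 mm, floor 5 mm thick. Its bar handle, 12 mm wide, points along its own +x out to 120 mm from the axis, centre line 36 mm up. Origin: centre of the underside, z up.
- beaker: Bystander: small loose glass beaker with a blue filling, 50 mm diameter, 50 mm tall, standing on the bench to the right (-y) of the stack. Origin: centre of the underside.
- dropper: Bystander: small loose amber bottle with a black cap, 32 mm diameter, 62 mm tall, standing on the bench to the left (+y) of the stack. Origin: centre of the underside.
Not all that is in view belongs to the job. What is shaped like the pan_medium but turquoise is not meant. What is shaped like the pan_large but yellow is not meant.

How it is judged (in metres and radians):
At the end, for the whole second after the job is handed in: Crucible on the tile, small and large casseroles on the small and large hot plates, medium in the bath: each upright (0.1 rad), at rest, within 15 mm of centre (small 13 mm); medium's handle over 0.95 rad from the line of the bath's handle (horizontal distance between crucible and tile below 0.015 m and z of crucible in the frame of tile between 0.008 and 0.016 m and angle between each of crucible, pan_small, pan_large, pan_medium's own z axis and vertical below 0.1 rad and horizontal distance between pan_small and hotplate_small below 0.013 m and z of pan_small in the frame of hotplate_small between 0.051 and 0.059 m and horizontal distance between pan_large and hotplate_large below 0.015 m and z of pan_large in the frame of hotplate_large between 0.051 and 0.059 m and horizontal distance between pan_medium and bath below 0.015 m and z of pan_medium in the frame of bath between 0.001 and 0.009 m and angle between the x axis of pan_medium and the x axis of bath, either way round above 0.95 rad and linear speed of each of crucible, pan_small, pan_medium, pan_large below 0.02 m/s); the robot touches nothing.
It fails at once if the crucible or a casserole is dropped (over 0.7 m/s, a fall of about 25 mm, while the fingers hold nothing) (contact force between the fingers and anything else below 0.05 N and linear speed of any of crucible, pan_small, pan_medium, pan_large above 0.7 m/s).
It fails at once if the bath, beaker or dropper bottle is moved more than 30 mm or tipped more than 0.4 rad (distance of any of bath, beaker, dropper from where it was at the start of the episode above 0.03 m or angle between any of bath, beaker, dropper's own z axis and vertical above 0.4 rad).
It also fails if it takes over 128 s, if anything falls off the work surface, if the arm or the gripper's body presses on something with over 40 N, if the wrist force passes 120 N, or if a joint passes its speed limit or range.

ROBOT

A 6-joint arm with a two-finger parallel gripper is mounted at the origin on the work surface. World frame = base frame: x ahead of the robot, y to its left, z up, the work surface at z = 0. Lengths are in mm, angles in degrees, forces in N, time in s.
With the tool pointing down it reaches from about 350 to 850 mm from the base axis. Payload 8.1 kg.
Tool frame: the origin (TCP) lies at the very end of the fingers, on their centre line; the grasp point (between the pads) lies 19 mm behind it; z points along the fingers, y is the direction in which the jaws open and shut (so a half turn about z gives the same grasp; the last joint's range is limited). The gripper opens to 85 mm and grips with 20 to 120 N. Pads are 22 mm wide; open, the fingers measure 114 mm over their backs; the gripper's body (76 mm by 85 mm) begins 54 mm behind the grasp point. The pads swing forward as they close: fully open they stand 13 mm farther back than shut.
Start: joints at [62.773, 7.471, 85.268, -0, 87.261, -4.893], TCP at [227.981, 555.004, 193.092] pointing down, gripper open.
Joint ranges: [-169.43, 169.43], [-51.17, 129.36], [1.28, 143.12], [-76.62, 256.62], [0, 156.53], [-152.29, 152.29]. Speed limits (degrees/s): [136.94, 136.94, 159.86, 180, 180, 180].

INTERFACE

Orientations are given as [roll, pitch, yaw] about the fixed x, y, z axes, in that order (R = Rz(yaw) Ry(pitch) Rx(roll)).
In Python, from bench import sensors, viewer, job gives the robot as it stands.
- The arm moves only by the shell command python3 -m pendant 'ROWS' [FORCE]. ROWS is JSON, one flat list of numbers, 5 for each row, row after row: the shift along the world's x, y, z in mm, then the turn about the world's z in rad, then the finger opening in mm, from 0 to 85.4. In form: [x, y, z, twist, hand, x, y, z, twist, hand, ...]. A call has 1 to 12 rows; each row shifts and turns the pose as measured when the row begins; what a row does not reach is not made up. A row lasts 1/12 s, in which the tool goes at most 41.7 mm and 7.16 degrees, less where a joint would pass 70% of its speed; a pose out of reach is approached as far as the arm can. A call with a gripper value outside its range is refused whole. The fingers move at their own pace and stop on an object; FORCE is the grip in N (left out, the last holds). Time passes only in rows, so rows that do not move let the fingers close. It gives the time, the measured TCP pose, the force and the opening at its end, in the units of the state.
- sensors.sense(): the state, without advancing time (a new reading comes with each control period).
- viewer.snapshot(name): name is "side" or "top" or "wrist"; returns a dict with "frame" (480x640x3 uint8, blue, green, red), "z_map" (480x640 float32, mm along the optical axis (not along the pixel's ray), 0 where there is no reading), "fx", "fy", "cx", "cy" (pixels), "view" (4x4, takes a point from world to camera coordinates). Camera axes: x right, y down, z forward; pixel columns grow to the right and rows downward; lengths in mm; the calibration is good to about 2 mm. A picture is of the moment at which its call begins.
- job.hand_in(): hands the job in, once; it reports no verdict.
The state is a dict: "time": time; "joint_pos": joint angles; "qd": joint speeds; "joint_efforts": joint torques, N m; "tool_pos": TCP position; "tcp_rot": TCP orientation; "ft_force": force on the tool from outside, world axes, zero at the start; "wrist_torque": the same for the moment, N m; "finger_gap": finger opening in mm.
Only numpy, scipy, OpenCV 4.12 (cv2) and the standard library are available. Lean on these libraries where they do the work, as an engineer would, in place of code of your own. Each camera call takes 0.05 s, during which the arm holds its last target.

## Working session

There is one attempt and no reset: what is moved stays moved. The work goes in short steps, Python scripts to look and compute and a shell command to move; the robot and the scene stay as the last step left them, time stands still between calls to the robot, and variables do not carry over. Pictures are saved under pics/ and viewed, and the job is handed in when it is done.

```bash
ls; mkdir -p pics
python3 - <<'E'
from bench import sensors, viewer
import cv2,numpy as np
print(sensors.sense())
for n in ("side","top","wrist"):
    s=viewer.snapshot(n)
    cv2.imwrite(f"pics/{n}0.png",s["frame"])
    print(n,s["fx"],s["fy"],s["cx"],s["cy"]);print(np.round(s["view"],4).tolist())
E
```

```text
pics
{'time': 0.0, 'joint_pos': array([ 6.27731108e+01,  7.51451529e+00,  8.53298667e+01, -7.38672788e-04,
        8.72608030e+01, -4.89315530e+00]), 'qd': array([ 0.03228401,  0.00723469, -0.03518646, -0.05612261, -0.09661103,
       -0.02376647]), 'joint_efforts': array([-1.58286326e-03, -5.69399607e+01, -5.00541544e+01, -5.22487899e-04,
        1.51164655e-02,  7.28510508e-05]), 'tool_pos': array([227.70172019, 554.44613339, 192.04503911]), 'tcp_rot': array([-1.79895135e+02, -8.23697600e-03,  1.57666295e+02]), 'ft_force': array([ 0.20591588, -0.17497092, -0.71649475]), 'wrist_torque': array([ 0.02803652,  0.03275034, -0.01449035]), 'finger_gap': 85.28124202155186}
side 565.0038188267706 565.0038188267706 321.3927655869135 249.5332506671281
[[0.9921, -0.1252, 0.0082, -432.5501], [-0.0868, -0.7324, -0.6754, 66.9114], [0.0906, 0.6693, -0.7374, 1381.0463], [0.0, 0.0, 0.0, 1.0]]
top 545.0612147190125 545.0612147190125 304.9972676003963 241.3581962578156
[[0.0112, -0.9999, -0.0011, -9.3846], [-0.99, -0.0109, -0.1404, 460.7786], [0.1404, 0.0027, -0.9901, 1331.0004], [0.0, 0.0, 0.0, 1.0]]
wrist 393.88034818674197 393.88034818674197 322.1709435354219 246.77394939377652
[[0.3799, 0.925, -0.0026, -598.2249], [0.8905, -0.365, 0.2716, -35.741], [0.2503, -0.1055, -0.9624, 379.3614], [0.0, 0.0, 0.0, 1.0]]
```

View pics/top0.png

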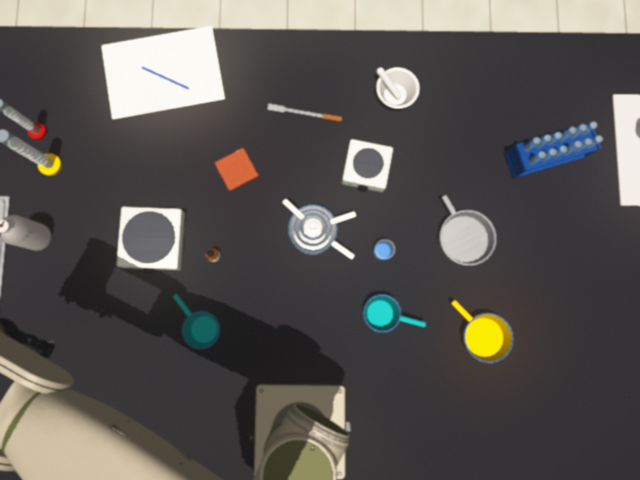

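View pics/side0.png

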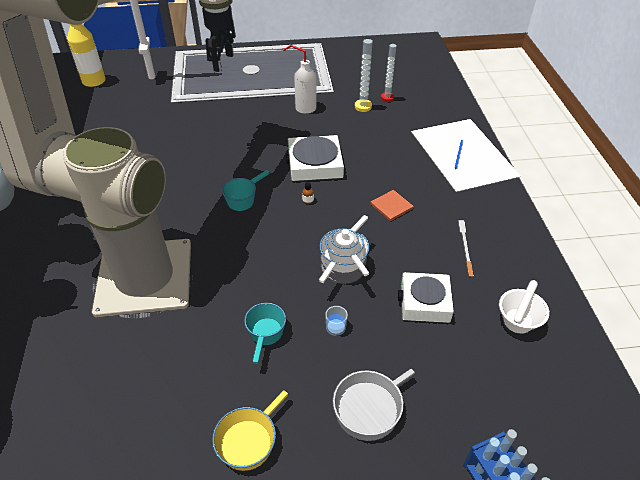

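View pics/wrist0.png

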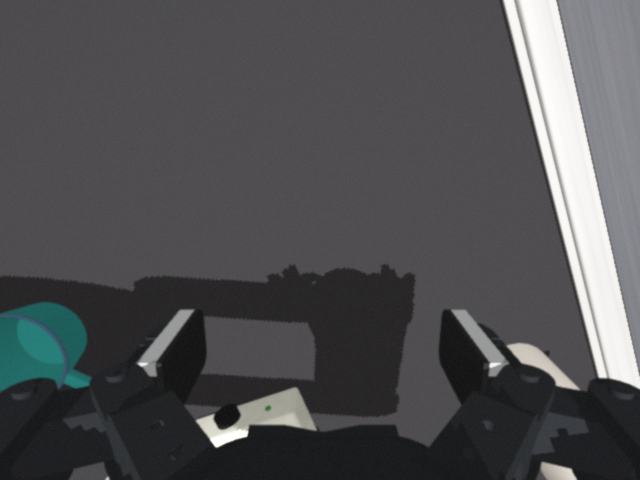

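Top view: stack at (313,228), with handle tips at (287,204), (353,215) and (351,256). Tile (236,169), small hot plate (368,164), large hot plate (149,238), bath (468,237) with its handle towards (446,198).
What could be mistaken for the targets: turquoise pans (382,313) and (200,329), and the yellow pan (488,338), for the medium and large; mortar (398,88) for the crucible or bath. I choose the white nested stack (313,228) and the bare steel pan (468,237), and check them in a close crop.

```bash
cat > h.py <<'E'
from bench import sensors, viewer
import cv2,numpy as np
def snap(n): return viewer.snapshot(n)
def ray(s,u,v,z):
    R=s["view"][:3,:3];t=s["view"][:3,3];o=-R.T@t
    d=R.T@np.array([(u-s["cx"])/s["fx"],(v-s["cy"])/s["fy"],1.0])
    return o+d*(z-o[2])/d[2]
def world(s):
    R=s["view"][:3,:3];t=s["view"][:3,3]
    v,u=np.mgrid[:480,:640];Z=s["z_map"]
    P=np.stack([(u-s["cx"])/s["fx"]*Z,(v-s["cy"])/s["fy"]*Z,Z],-1)
    W=(P-t)@R; W[Z==0]=np.nan
    return W
def proj(s,p):
    q=s["view"][:3,:3]@np.array(p,float)+s["view"][:3,3]
    return s["fx"]*q[0]/q[2]+s["cx"],s["fy"]*q[1]/q[2]+s["cy"]
def st():
    q=sensors.sense();print("t",round(q["time"],2),"tcp",np.round(q["tool_pos"],1),np.round(q["tcp_rot"],1),"F",np.round(q["ft_force"],1),"gap",round(q["finger_gap"],1),"J",np.round(q["joint_pos"],0))
def crop(s,x0,y0,x1,y1,k,name): cv2.imwrite("pics/"+name,cv2.resize(s["frame"][y0:y1,x0:x1],None,fx=k,fy=k,interpolation=cv2.INTER_CUBIC))
E
python3 - <<'E'
from h import *
s=snap("top");f=s["frame"].astype(int);W=world(s)
crop(s,270,180,370,270,6,"stack0.png")
hsv=cv2.cvtColor(s["frame"],cv2.COLOR_BGR2HSV)
def big(m,x0,y0,x1,y1):
    mm=np.zeros_like(m,np.uint8);mm[y0:y1,x0:x1]=m[y0:y1,x0:x1]
    c,_=cv2.findContours(mm,0,2);return max(c,key=cv2.contourArea)
H,S,V=[hsv[...,i] for i in range(3)]
c=big((S>120)&((H<20)|(H>170)),205,140,270,200);r=cv2.minAreaRect(c);print("tile",r,ray(s,*r[0],12))
for n,b in (("hs",(335,130,400,200)),("hl",(110,195,190,280))):
    c=big(V>150,*b);r=cv2.minAreaRect(c);print(n,"housing",r,ray(s,*r[0],53))
    x0,y0,x1,y1=b
    m=(V<110).astype(np.uint8); mk=np.zeros_like(m);cv2.drawContours(mk,[c],-1,1,-1);mk=cv2.erode(mk,np.ones((5,5)))
    c2=big((m&mk),*b);e=cv2.fitEllipse(c2);print(n,"plate",e,ray(s,*e[0],55))
for n,(u,v) in dict(beaker=(384,250),dropper=(212,254),knob=(313,227)).items(): print(n,W[v,u])
for n,b in dict(bath=(425,190,510,280),stack=(275,190,365,275)).items():
    x0,y0,x1,y1=b
    P=W[y0:y1,x0:x1].reshape(-1,3);P=P[np.isfinite(P[:,2])]
    print(n,np.histogram(P[:,2],bins=range(-5,170,5)))
E
```

```text
tile ((236.10052490234375, 168.8282928466797), (33.450687408447266, 34.336517333984375), 62.35402297973633) [651.42379579 176.2506898   12.        ]
hs housing ((367.4230651855469, 164.38461303710938), (44.51836013793945, 44.51836013793945), 11.309932708740234) [ 655.07936308 -159.04399245   53.        ]
hs plate ((367.74664306640625, 162.48291015625), (26.671247482299805, 27.159597396850586), 104.15953063964844) [ 659.43025057 -159.65311708   55.        ]
hl housing ((148.78933715820312, 236.94924926757812), (61.41495895385742, 61.4862060546875), 4.085616588592529) [464.68709804 381.16910632  53.        ]
hl plate ((147.48773193359375, 233.52645874023438), (41.72084426879883, 48.0113410949707), 66.41634368896484) [472.8874827  384.23281133  55.        ]
beaker [ 442.0287766  -202.53837076   26.35292466]
dropper [423.07751897 222.21409456  61.57594836]
knob [483.05124743 -22.94007188 117.95941306]
bath (array([3002, 2599,  726,   93,   76,   78,   82,  127,  258,  112,    3,
          0,    0,    0,    0,    0,    0,    0,    0,    0,    0,    0,
          0,    0,    0,    0,    0,    0,    0,    0,    0,    0,    0,
          0]), array([ -5,   0,   5,  10,  15,  20,  25,  30,  35,  40,  45,  50,  55,
        60,  65,  70,  75,  80,  85,  90,  95, 100, 105, 110, 115, 120,
       125, 130, 135, 140, 145, 150, 155, 160, 165]))
stack (array([2801, 2143,  156,    1,    5,    1,    8,    9,   66,  115,  107,
         86,   97,  101,  116,  250,  251,  129,  229,  116,  134,  268,
         74,    4,    4,   17,   17,    1,    0,    0,    0,    0,    0,
          0]), array([ -5,   0,   5,  10,  15,  20,  25,  30,  35,  40,  45,  50,  55,
        60,  65,  70,  75,  80,  85,  90,  95, 100, 105, 110, 115, 120,
       125, 130, 135, 140, 145, 150, 155, 160, 165]))
```

View pics/stack0.png

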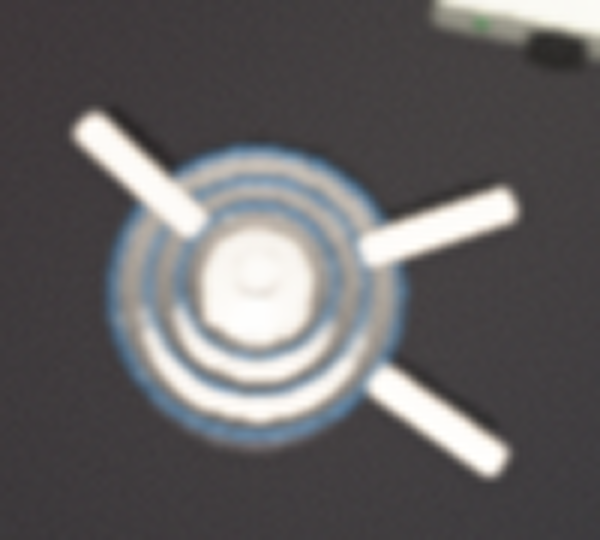

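The crop confirms the white nested stack: knob around (257,270) in the crop, innermost handle (small) up-left, middle one (medium) up-right, outermost one (large) down-right. Next I measure positions with rim rays and depth.

Run:
```python
from h import *
s=snap("top");W=world(s)
def sel(b,z0,z1):
    x0,y0,x1,y1=b;P=W[y0:y1,x0:x1].reshape(-1,3);return P[(P[:,2]>z0)&(P[:,2]<z1)]
for n,b,z in (("tile",(205,140,270,200),(8,20)),("hs",(335,130,400,200),(48,62)),("hl",(110,195,190,280),(48,62))):
    P=sel(b,*z);r=cv2.minAreaRect(P[:,:2].astype(np.float32));print(n,len(P),r)
def circ(P):
    A=np.c_[P[:,:2],np.ones(len(P))];q=np.linalg.lstsq(A,(P[:,:2]**2).sum(1),rcond=None)[0]
    c=q[:2]/2;return c,np.sqrt(q[2]+c@c)
f=s["frame"].astype(int);blue=(f[...,0]-f[...,2]>40)
v,u=np.nonzero(blue)
m=(u>280)&(u<350)&(v>195)&(v<262);u,v=u[m],v[m]
# outer blue ring (rim of large z=75), other rims at 88,101
for z,R in ((75,60),(88,46),(101,33)):
    Q=np.array([ray(s,a,b,z) for a,b in zip(u,v)])
    c=np.array([480,-23.]);
    for i in range(8):
        r=np.hypot(*(Q[:,:2]-c).T);k=abs(r-R+1)<(8 if i<3 else 5);
        ang=np.arctan2(Q[k,1]-c[1],Q[k,0]-c[0]);
        c,rr=circ(Q[k])
    print("rim",z,c,rr,k.sum())
# handles: white pixels
g=cv2.cvtColor(s["frame"],cv2.COLOR_BGR2GRAY)
for n,z,b,r0,r1 in (("small",102,(279,195,305,222),52,93),("med",89,(325,205,360,226),64,106),("large",76,(328,236,360,264),66,118)):
    x0,y0,x1,y1=b;vv,uu=np.nonzero(g[y0:y1,x0:x1]>170)
    Q=np.array([ray(s,a+x0,bb+y0,z) for a,bb in zip(uu,vv)])[:,:2].astype(np.float32)
    l=cv2.minAreaRect(Q);d=cv2.fitLine(Q,cv2.DIST_L2,0,.01,.01).ravel()
    print(n,len(Q),l,d[2:],np.degrees(np.arctan2(d[1],d[0])))
# bath
P=sel((425,190,510,280),33,48);c=np.array([468,-360.])
m=np.hypot(P[:,0]-c[0],P[:,1]-c[1])
for i in range(6):
    r=np.hypot(*(P[:,:2]-c).T);k=abs(r-68)<(15 if i<2 else 6);c,rr=circ(P[k])
print("bath",c,rr,k.sum())
H=P[np.hypot(*(P[:,:2]-c).T)>78];print("bath handle",H.mean(0),np.degrees(np.arctan2(*(H.mean(0)[:2]-c)[::-1])),len(H))
```

```text
tile 950 ((650.7017211914062, 182.3365936279297), (123.49195861816406, 148.1191864013672), 89.87169647216797)
hs 1263 ((658.3013916015625, -158.3180694580078), (107.84410095214844, 107.83984375), 78.20565795898438)
hl 3057 ((464.5325927734375, 382.9267272949219), (150.48170471191406, 148.8651580810547), 88.2467269897461)
rim 75 [487.49383528 -21.7561958 ] 58.67929192328039 110
rim 88 [472.91487624 -21.33678021] 47.00413115643819 52
rim 101 [485.36758347 -21.29147149] 32.435831157586584 10
small 178 ((525.8024291992188, 23.7054500579834), (68.11992645263672, 32.50318145751953), 63.637813568115234) [527.3245  21.9058] 49.48688
med 192 ((511.1523742675781, -87.4307861328125), (73.15546417236328, 33.238704681396484), 86.60885620117188) [512.2819  -87.82297] -80.71321
large 164 ((440.480224609375, -89.1136474609375), (77.30168151855469, 16.265945434570312), 51.16929626464844) [438.2228 -91.6801] 52.986507
bath [ 475.10779773 -407.51476988] 67.34202384273232 344
bath handle [ 561.64373242 -359.87879045   39.3706416 ] 28.83174065561666 83
```

Run:
```python
from h import *
s=snap("top")
P=lambda a:(a[0]/6+270-.4,a[1]/6+180-.4)
for n,z,a,b in (("small",102,(92,128),(195,222)),("med",89,(508,203),(370,250)),("large",76,(497,460),(385,380))):
    A=ray(s,*P(a),z);B=ray(s,*P(b),z);d=A-B
    print(n,"tip",A[:2],"root",B[:2],"bearing",np.degrees(np.arctan2(d[1],d[0])),"len",np.hypot(*d[:2]))
for z,c,r in ((75,(257,297),0),(101,(262,278),0),(125,(258,270),0)): print(z,ray(s,*P(c),z))
sd=snap("side");crop(sd,300,200,390,290,6,"side_stack.png")
```

```text
small tip [548.37694296  44.74912645] root [510.63928978   3.12877411] bearing 47.801040915291026 len 56.18170695314408
med tip [ 522.23984178 -122.59810598] root [502.4297429  -67.16360624] bearing -70.33511884784416 len 58.867850136688006
large tip [ 419.64063211 -119.17182045] root [451.60493621 -74.04280777] bearing -125.30945502879109 len 55.3023012351699
75 [485.11805178 -22.12072049  75.        ]
101 [488.50087859 -23.75389555 101.        ]
125 [487.54573636 -21.868417   125.        ]
```

View pics/side_stack.png

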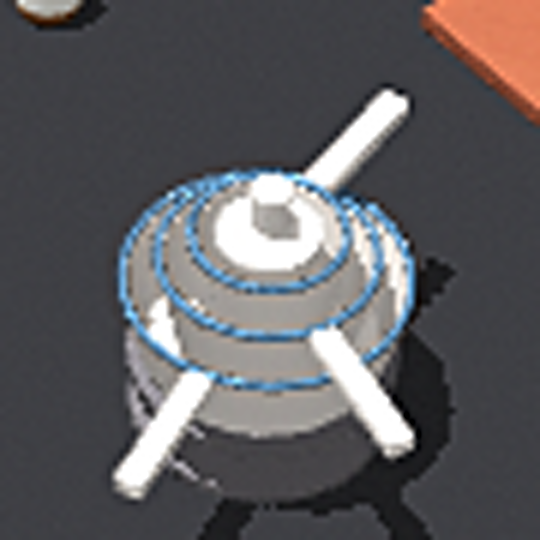

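```bash
python3 -m pendant '[16,-36,4,-0.12,40,16,-36,4,-0.12,40,16,-36,0,-0.12,40,16,-36,0,-0.12,40,16,-36,0,-0.12,40,16,-36,0,-0.12,40,16,-36,0,-0.12,40,16,-36,0,-0.12,40,16,-36,0,-0.12,40,16,-36,0,-0.12,40,16,-36,0,-0.12,40,16,-36,0,-0.12,40]' 60
```

```text
time: 1.35
tool_pos: [419.4, 109.3, 198.9]
tcp_rot: [179.9, -0.2, 72.5]
ft_force: [0.5, -0.2, -0.1]
finger_gap: 40.0
```

```bash
python3 -m pendant '[17,-33,0,-0.1,40,17,-33,0,-0.1,40,17,-33,0,-0.1,40,17,-33,0,-0.1,40,0,0,-10,0,40,0,0,0,0,40]'
python3 - <<'E'
from h import *
st();s=snap("wrist");cv2.imwrite("pics/w1.png",s["frame"])
t=sensors.sense()["tool_pos"]
print("pixel of TCP pt",proj(s,t),"expected knob",proj(s,(487.3,-22.5,125)),"below tcp at 125",proj(s,(t[0],t[1],125)))
E
```

```text
time: 1.85
tool_pos: [491.6, -38.5, 190.3]
tcp_rot: [179.5, -0.3, 47.4]
ft_force: [-0.4, 0.2, -1.0]
finger_gap: 40.1
t 1.85 tcp [491.6 -38.5 190.3] [179.5  -0.3  47.4] F [-0.4  0.2 -1. ] gap 40.1 J [-10. -10. 103.   0.  87.  32.]
pixel of TCP pt (np.float64(321.9651749789094), np.float64(280.52665490709273)) expected knob (np.float64(298.8140023801927), np.float64(232.01809063845553)) below tcp at 125 (np.float64(321.140821221372), np.float64(244.755485936967))
```

View pics/w1.png

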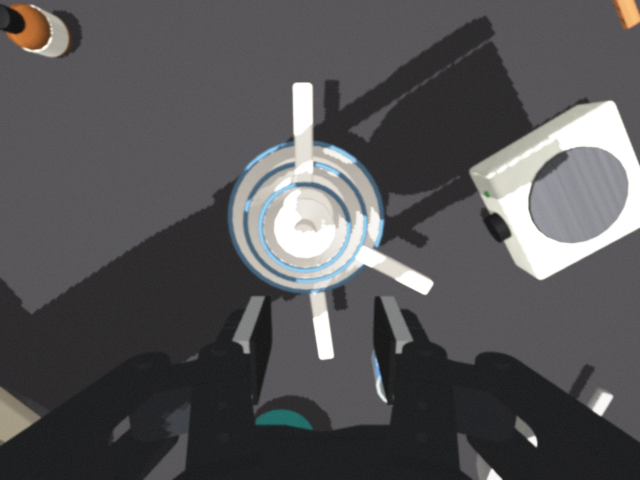

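Run:
```python
from h import *
s=snap("wrist");crop(s,220,130,400,300,4,"w1c.png")
```

```text
(no output)
```

View pics/w1c.png

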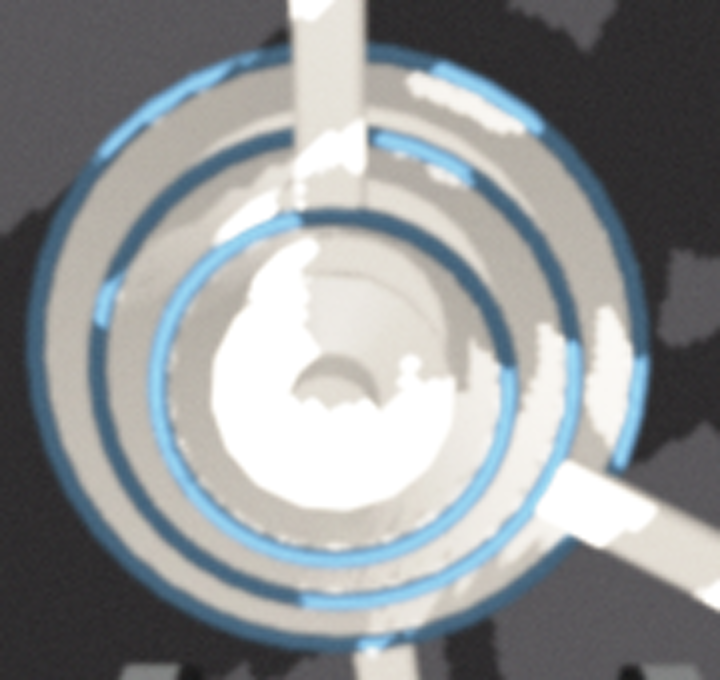

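Run:
```python
from h import *
s=snap("wrist")
for z,p in ((101,(332.5,389)),(88,(335,368)),(75,(338,347)),(125,(336,397))): print(z,ray(s,p[0]/4+220,p[1]/4+130,z)[:2])
A=ray(s,303.5,90,102);B=ray(s,302.6,170,102);d=A-B;print(A,np.degrees(np.arctan2(d[1],d[0])))
A=ray(s,326,352,76);B=ray(s,318,298,76);d=A-B;print(A,np.degrees(np.arctan2(d[1],d[0])))
st()
```

```text
101 [487.48793234 -24.54030194]
88 [488.22012811 -23.7536776 ]
75 [489.27856636 -22.81632407]
125 [491.29166812 -22.57023743]
[549.78732573  41.45525194 102.        ] 46.1508473303342
[ 423.33406807 -119.89070268   76.        ] -124.76154379143246
t 2.0 tcp [492.2 -36.6 192.5] [179.4  -0.4  47.6] F [ 0.6  0.4 -0.4] gap 40.0 J [-10. -10. 103.   0.  87.  32.]
```

```bash
python3 -m pendant '[-3,13,0,0,40,0,0,-25,0,40,0,0,-25,0,40,0,0,-14,0,40,0,0,0,0,40]'
python3 - <<'E'
from h import *
st();s=snap("wrist");cv2.imwrite("pics/w2.png",s["frame"])
E
```

```text
time: 2.42
tool_pos: [490.2, -16.2, 131.9]
tcp_rot: [179.0, -0.8, 48.4]
ft_force: [-1.1, 0.2, -1.5]
finger_gap: 39.9
t 2.42 tcp [490.2 -16.2 131.9] [179.   -0.8  48.4] F [-1.1  0.2 -1.5] gap 39.9 J [ -8.  -9. 108.   0.  80.  34.]
```

View pics/w2.png

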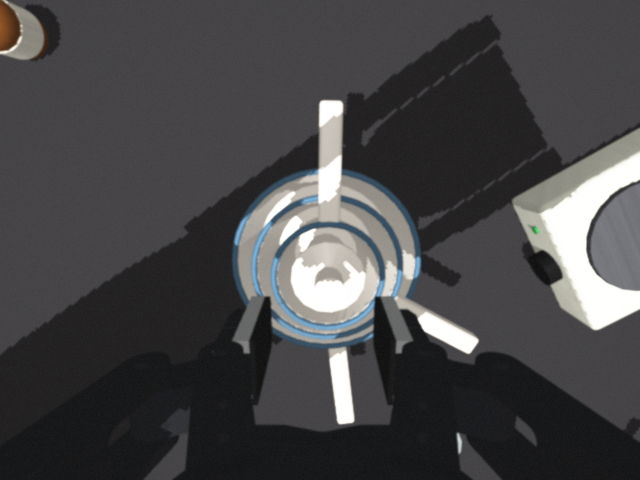

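Run:
```python
from h import *
s=snap("wrist");st();crop(s,230,160,430,350,4,"w2c.png")
print(ray(s,329,279,125),ray(s,328,279.5,101),proj(s,(489,-23,125)))
```

```text
t 2.52 tcp [491.7 -16.7 134.7] [178.9  -0.9  48.4] F [ 0.3 -0.5 -0. ] gap 40.1 J [ -8.  -9. 108.   0.  80.  34.]
[492.25233072 -20.59383517 125.        ] [486.59273642 -27.44007005 101.        ] (np.float64(327.33755943483663), np.float64(286.2839478770604))
```

View pics/w2c.png

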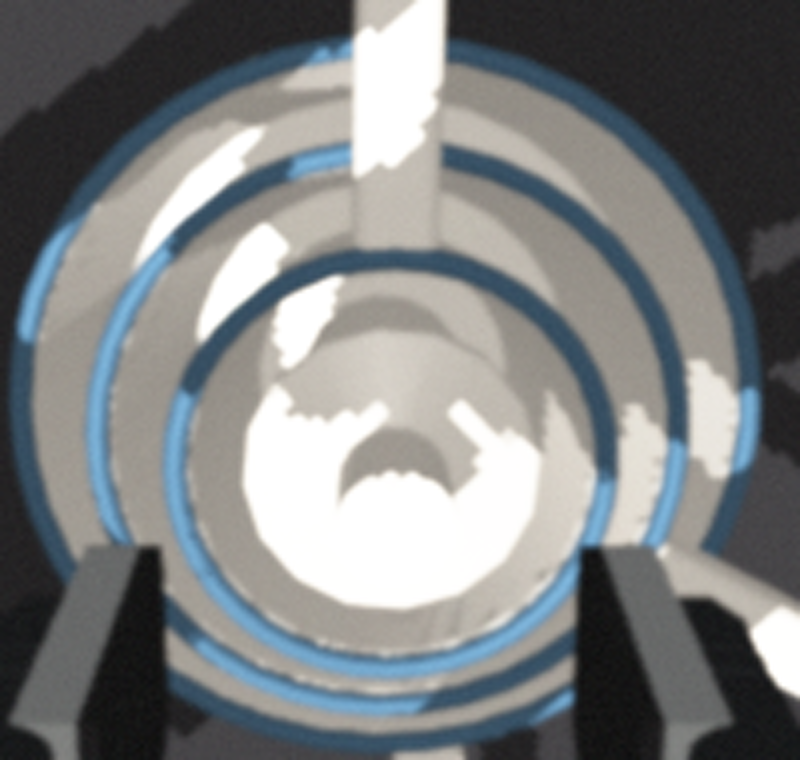

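Run:
```python
from h import *
s=snap("wrist");st()
print(ray(s,329.3,291.3,125),ray(s,391/4+230,462/4+160,101),ray(s,388/4+230,432/4+160,88),ray(s,386/4+230,395/4+160,75))
```

```text
t 2.57 tcp [492.6 -17.2 135.6] [178.8  -0.9  48.4] F [-0.2 -0.1  0.7] gap 40.2 J [ -8.  -9. 108.   0.  80.  34.]
[488.62559729 -26.73323815 125.        ] [488.87242884 -26.46665693 101.        ] [489.07908495 -26.20746365  88.        ] [490.47328324 -24.77372714  75.        ]
```

```bash
python3 -m pendant '[-4,-7,0,0,40,0,0,-10,0,40,0,0,-8,0,40,0,0,0,0,40,0,0,0,0,40]'
```

```text
time: 2.98
tool_pos: [491.3, -25.0, 121.4]
tcp_rot: [178.4, -1.2, 48.5]
ft_force: [1.3, 0.5, 0.2]
finger_gap: 39.8
```

```bash
python3 -m pendant '[-2,0,-10,0,40,0,0,-3,0,40,0,0,0,0,40]';python3 - <<'E'
from h import *
st();s=snap("wrist");crop(s,230,200,430,390,4,"w3c.png")
E
```

```text
time: 3.23
tool_pos: [489.2, -25.3, 107.2]
tcp_rot: [178.4, -1.2, 48.4]
ft_force: [-0.2, 0.2, -0.7]
finger_gap: 39.9
t 3.23 tcp [489.2 -25.3 107.2] [178.4  -1.2  48.4] F [-0.2  0.2 -0.7] gap 39.9 J [ -9.  -9. 111.   0.  76.  33.]
```

View pics/w3c.png

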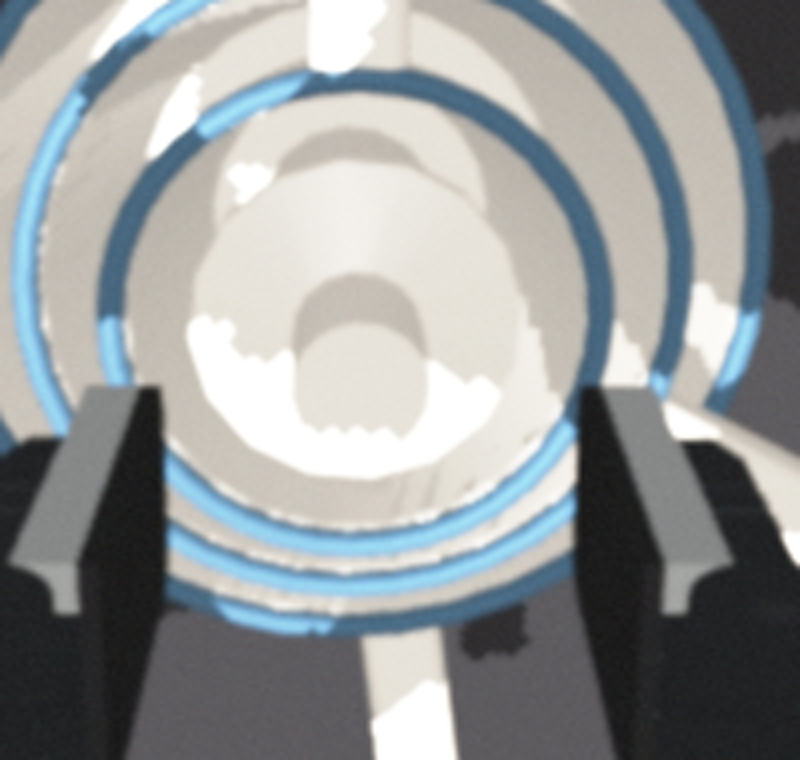

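Run:
```python
from h import *
s=snap("wrist");st()
f=lambda p:(np.array(proj(s,p))-[230,200])*4
t=sensors.sense()["tool_pos"]
R=__import__("scipy.spatial.transform",fromlist=["Rotation"]).Rotation.from_euler("xyz",sensors.sense()["tcp_rot"],degrees=True).as_matrix()
print(f(t),f(t-R[:,2]*6),f(t+R[:,0]*11-R[:,2]*6+R[:,1]*20),f(t-R[:,0]*11-R[:,2]*6+R[:,1]*20))
print(ray(s,361/4+230,388/4+200,125), ray(s,355/4+230,310/4+200,101))
```

```text
t 3.33 tcp [489.2 -25.2 107.5] [178.4  -1.2  48.4] F [-0.2 -0.6 -1.1] gap 40.5 J [ -9.  -9. 110.   0.  76.  33.]
[367.00469946 321.23194182] [366.96766624 339.16915989] [538.5116057  250.84715514] [533.13366108 424.69090378]
[487.23562533 -25.72553992 125.        ] [487.68931773 -24.93993914 101.        ]
```

Run:
```python
from h import *
from scipy.spatial.transform import Rotation as Ro
s=snap("wrist");st();W=world(s);q=sensors.sense()
R=Ro.from_euler("xyz",q["tcp_rot"],degrees=True).as_matrix();t=q["tool_pos"]
print("cam in tool",R.T@(-s["view"][:3,:3].T@s["view"][:3,3]-t))
for n,(x,y) in dict(knob=(361,388),tipL=(110,400),tipR=(630,400),innerL=(150,420),Lback=(50,540),rim=(350,540)).items():
    u,v=int(x/4+230),int(y/4+200);p=W[v,u];print(n,s["z_map"][v,u],p,"tool",R.T@(p-t))
```

```text
t 3.38 tcp [489.5 -25.3 107.9] [178.3  -1.2  48.4] F [0.  0.1 1.3] gap 39.9 J [ -9.  -9. 110.   0.  76.  33.]
cam in tool [ 6.81488319e+01  1.07421754e-01 -1.80693736e+02]
knob 176.30182 [487.30399608 -25.7785982  125.05739935] tool [ -1.49701232  -0.84181809 -17.17847739]
tipL 144.0775 [476.87728178  -1.76047774 154.80295274] tool [ 10.17482625 -23.71302146 -47.36225894]
tipR 143.20117 [512.52469176 -32.95002457 156.9981825 ] tool [ 10.53172663  23.69533283 -48.17789899]
innerL 142.69164 [478.90781957  -5.19655801 156.66482788] tool [  8.98990987 -19.86107107 -49.13842382]
Lback 118.36284 [475.8904442   -1.32469373 181.44398481] tool [ 10.40140099 -23.96853136 -74.02293643]
rim 204.60242 [466.75392838 -47.29209401 103.52007737] tool [-31.67004859  -2.5513635    3.69392925]
```

Run:
```python
from h import *
s=snap("side");crop(s,280,120,420,280,4,"s3c.png")
q=sensors.sense()["tool_pos"];print((np.array(proj(s,q))-[280,120])*4,(np.array(proj(s,q+[0,0,47]))-[280,120])*4)
```

```text
[263.2287354  466.80512592] [266.5211262  409.99248106]
```

View pics/s3c.png

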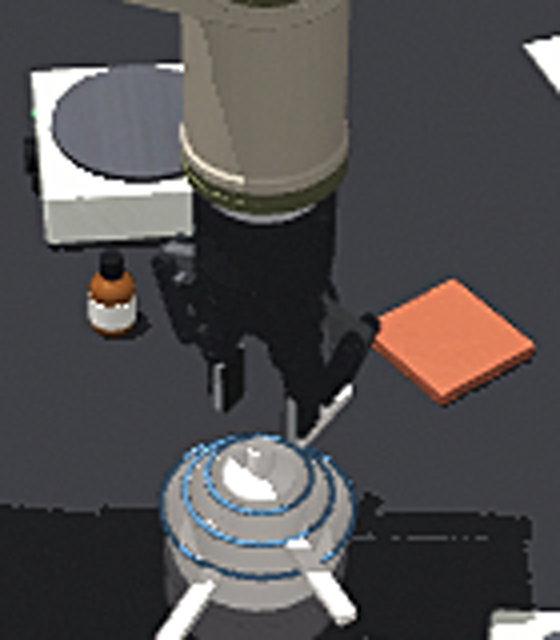

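The side picture (tips near crop (225,410) and (300,430)) and the wrist depth both show the finger ends about 45 mm above the reported TCP. From here on I use the measured finger ends rather than the nominal TCP.

```bash
python3 -m pendant '[-1,0,-15,0,40,0,0,-12,0,40,0,0,-5,0,40,0,0,0,0,40]';python3 - <<'E'
from h import *
st();s=snap("side");crop(s,280,120,420,280,4,"s4c.png")
from scipy.spatial.transform import Rotation as Ro
s=snap("wrist");W=world(s);q=sensors.sense()
crop(s,230,200,430,390,4,"w4c.png")
R=Ro.from_euler("xyz",q["tcp_rot"],degrees=True).as_matrix();t=q["tool_pos"]
for n,(x,y) in dict(tipL=(110,400),tipR=(630,400)).items():
    u,v=int(x/4+230),int(y/4+200);p=W[v,u];print(n,s["z_map"][v,u],p,"tool",R.T@(p-t))
E
```

```text
time: 3.77
tool_pos: [490.4, -25.4, 76.6]
tcp_rot: [178.1, -1.3, 48.5]
ft_force: [-0.4, 0.4, 0.2]
finger_gap: 39.9
t 3.77 tcp [490.4 -25.4  76.6] [178.1  -1.3  48.5] F [-0.4  0.4  0.2] gap 39.9 J [ -9.  -7. 112.   0.  72.  32.]
tipL 143.38521 [478.19822731  -1.81419698 124.88862505] tool [ 10.40316298 -23.72110729 -47.75638003]
tipR 143.46727 [513.56925792 -33.23882803 126.38836084] tool [ 10.37692009  23.6166064  -47.67499181]
```

View pics/s4c.png

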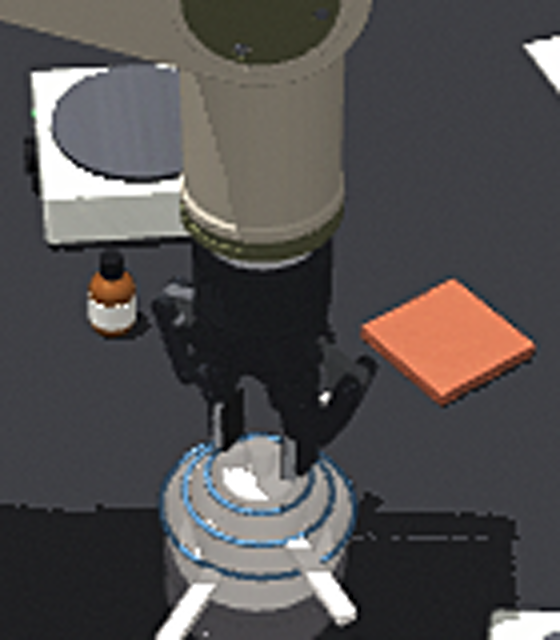

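View pics/w4c.png

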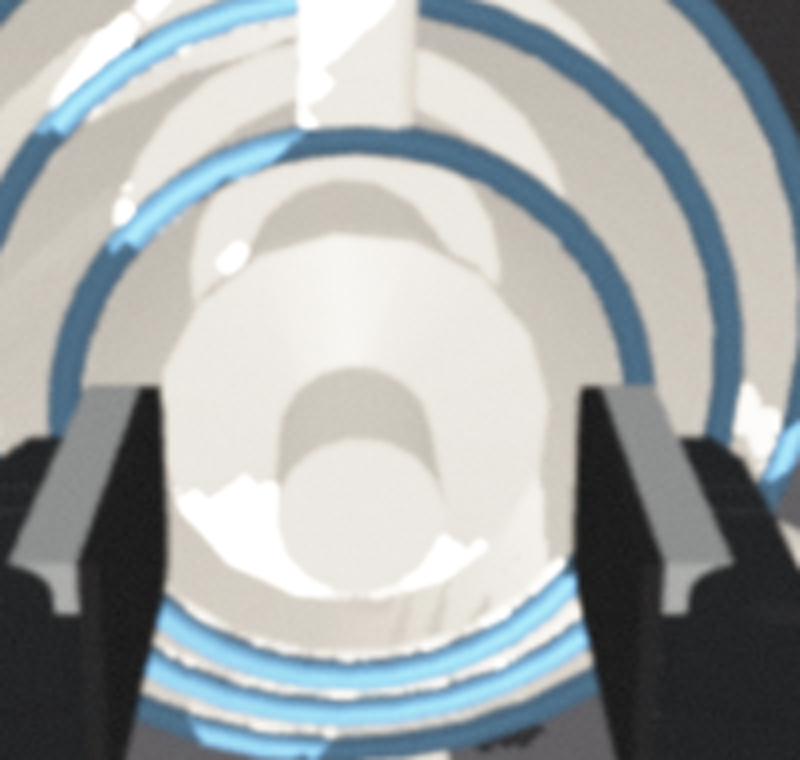

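```bash
python3 -m pendant '[-2,0,-9,0,40,0,0,-2,0,10,0,0,0,0,10,0,0,0,0,10,0,0,0,0,10,0,0,0,0,10]' 50;python3 - <<'E'
from h import *
st();s=snap("wrist");crop(s,230,200,430,390,4,"w5c.png")
E
```

```text
time: 4.37
tool_pos: [490.5, -25.4, 68.3]
tcp_rot: [177.9, -1.5, 48.5]
ft_force: [0.6, -0.5, 0.0]
finger_gap: 14.1
t 4.37 tcp [490.5 -25.4  68.3] [177.9  -1.5  48.5] F [ 0.6 -0.5  0. ] gap 14.1 J [ -9.  -7. 113.   0.  71.  32.]
```

View pics/w5c.png

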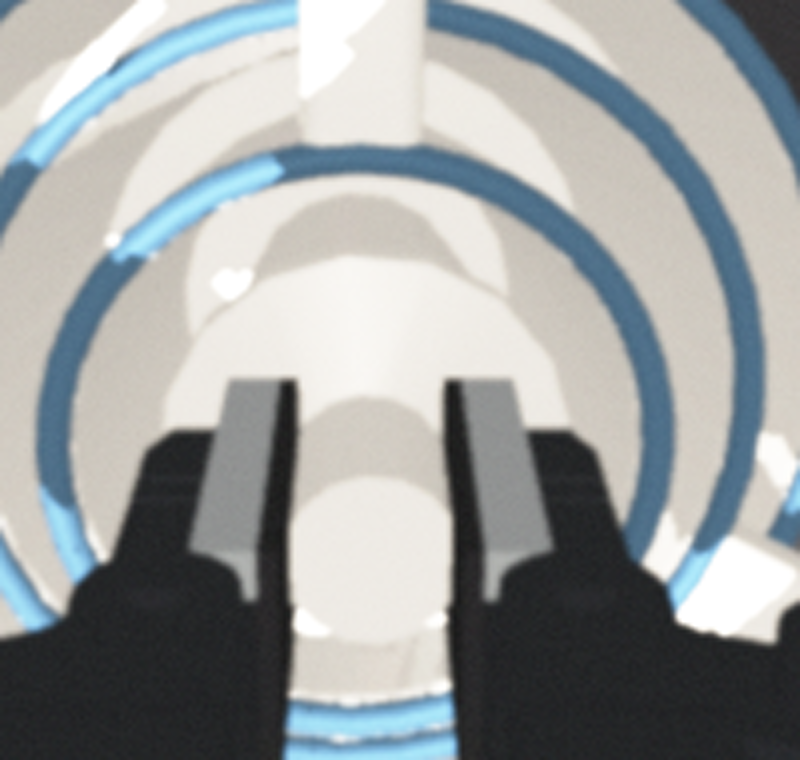

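```bash
python3 -m pendant '[0,0,0,0,10,0,0,10,0,10,0,0,15,0,10,0,0,25,0,10,0,0,25,0,10,0,0,15,0,10,0,0,0,0,10]';python3 - <<'E'
from h import *
st();s=snap("wrist");cv2.imwrite("pics/w6.png",s["frame"])
E
```

```text
time: 5.0
tool_pos: [487.5, -25.2, 162.8]
tcp_rot: [178.2, -1.3, 48.5]
ft_force: [-0.4, 0.2, 0.0]
finger_gap: 13.8
t 5.0 tcp [487.5 -25.2 162.8] [178.2  -1.3  48.5] F [-0.4  0.2  0. ] gap 13.8 J [ -9. -12. 107.   0.  82.  32.]
```

View pics/w6.png

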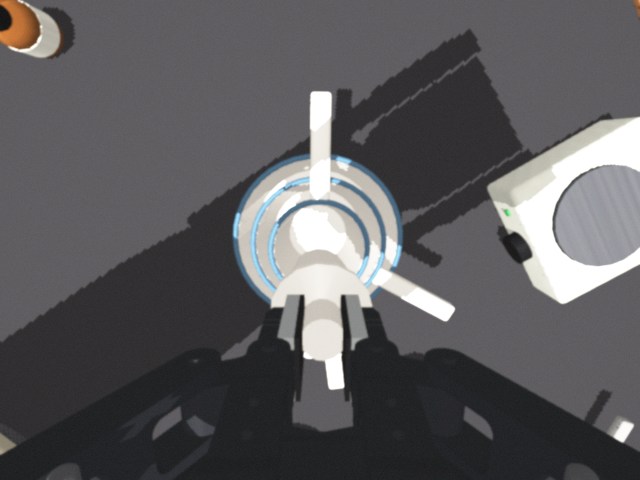

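```bash
python3 -m pendant '[12,15,0,0,10,23,28,0,0,10,23,28,0,0,10,23,28,0,0,10,23,28,0,0,10,23,28,0,0,10,20,26,0,0,10,8,10,0,0,10,0,0,-15,0,10,0,0,-15,0,10,0,0,0,0,10]';python3 - <<'E'
from h import *
st();s=snap("wrist");cv2.imwrite("pics/w7.png",s["frame"])
s=snap("side");crop(s,320,110,460,250,4,"s7.png")
E
```

```text
time: 5.97
tool_pos: [642.5, 175.8, 114.9]
tcp_rot: [178.6, -0.7, 48.3]
ft_force: [-0.9, -1.3, -2.0]
finger_gap: 13.8
t 5.97 tcp [642.5 175.8 114.9] [178.6  -0.7  48.3] F [-0.9 -1.3 -2. ] gap 13.8 J [11. 19. 81. -1. 79. 53.]
```

View pics/w7.png

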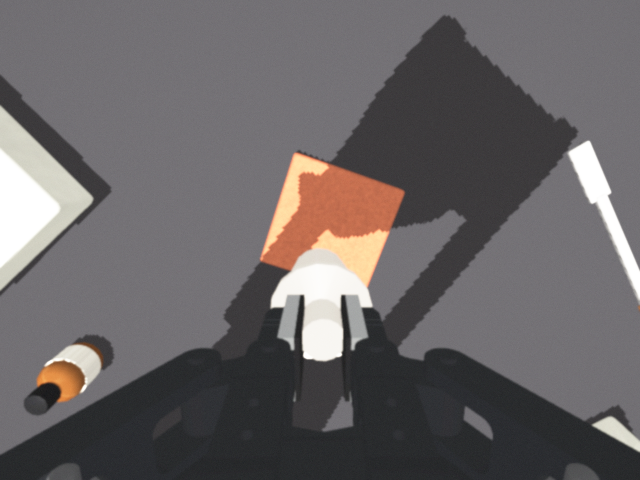

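View pics/s7.png

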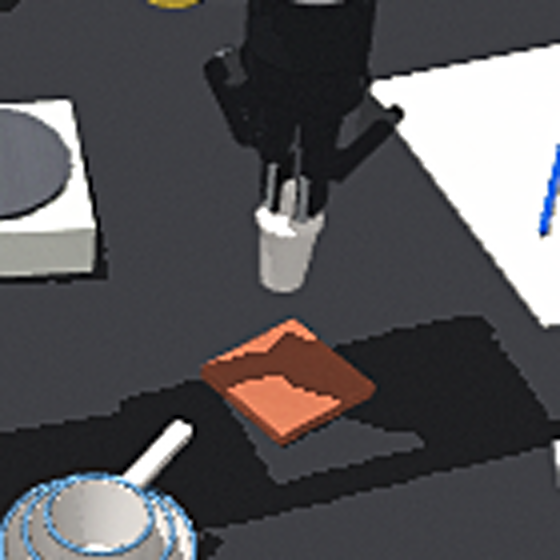

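Run:
```python
from h import *
from scipy.spatial.transform import Rotation as Ro
s=snap("wrist");q=sensors.sense();st()
print("tile",ray(s,332.5,225,12),[ray(s,*p,12)[:2] for p in ((297,153),(404,190),(261,260))])
R=Ro.from_euler("xyz",q["tcp_rot"],degrees=True).as_matrix();t=q["tool_pos"]
W=world(s);
for p in ((322,340),(322,335)): print("knob",W[p[1],p[0]],"tool",R.T@(W[p[1],p[0]]-t), ray(s,*p,W[p[1],p[0]][2]))
z=snap("side")
print("crucible foot side guess", [proj(z,(t[0],t[1],b)) for b in (90,96,100)])
```

```text
t 6.12 tcp [644.3 175.4 119.5] [178.5  -0.9  48.3] F [ 0.4 -0.4 -0.6] gap 13.9 J [11. 19. 80. -1. 80. 53.]
tile [655.0256396  172.24898194  12.        ] [array([670.75529817, 228.30985849]), array([711.23250002, 156.76275329]), array([596.6801783 , 188.32444225])]
knob [641.64741915 175.30739634 175.45558468] tool [ -0.92452672  -0.41676502 -56.03328103] [641.64741915 175.30739634 175.45558468]
knob [642.71744114 176.48172589 174.81866291] tool [  0.653978    -0.41820665 -55.3714751 ] [642.71744114 176.48172589 174.81866291]
crucible foot side guess [(np.float64(391.6794979250123), np.float64(181.9600967563884)), (np.float64(391.907583624102), np.float64(180.2181935579871)), (np.float64(392.0603968426582), np.float64(179.05115048942454))]
```

Run:
```python
from h import *
z=snap("side");print(ray(z,289/4+320,377/4+110,12),ray(z,(292+284)/8+320,(318+433)/8+110,12))
# crucible foot and knob axis points in side crop -> ray intersection with expected height
t=sensors.sense()["tool_pos"];print(t)
for b in (95,100): print(b,ray(z,281/4+320,285/4+110,b))
for b in (170,175): print(b,ray(z,290/4+320,185/4+110,b))
```

```text
[653.12793809 172.10503475  12.        ] [652.76166927 173.66137157  12.        ]
[645.43170249 175.33344334 121.31592019]
95 [639.4230703 172.9416839  95.       ]
100 [637.72773327 167.27169077 100.        ]
170 [639.74581769 182.40800672 170.        ]
175 [637.90696127 176.21127831 175.        ]
```

```bash
python3 -m pendant '[7,-2,-20,0,10,0,0,-20,0,10,0,0,-20,0,10,0,0,-12,0,10,0,0,-3,0,10,0,0,0,0,10]';python3 - <<'E'
from h import *
st();s=snap("side");crop(s,320,110,460,250,4,"s8.png");st()
E
```

```text
time: 6.72
tool_pos: [658.5, 172.0, 54.5]
tcp_rot: [177.8, -1.8, 48.1]
ft_force: [0.1, 0.5, -0.2]
finger_gap: 13.9
t 6.72 tcp [658.5 172.   54.5] [177.8  -1.8  48.1] F [ 0.1  0.5 -0.2] gap 13.9 J [11. 22. 82. -1. 72. 53.]
t 6.77 tcp [658.8 172.1  55. ] [177.8  -1.8  48.1] F [ 0.1 -0.3 -1.4] gap 13.9 J [11. 22. 82. -1. 72. 53.]
```

View pics/s8.png

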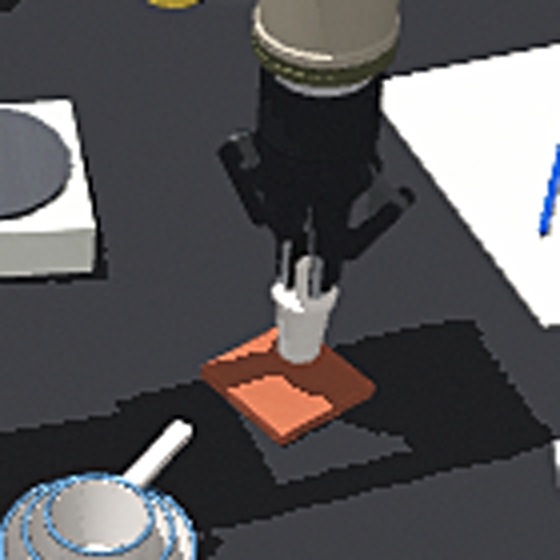

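```bash
python3 -m pendant '[-5,1,-10,0,10,-2,0,-6,0,10,0,0,-2,0,10]';python3 - <<'E'
from h import *
from scipy.spatial.transform import Rotation as Ro
st();q=sensors.sense();R=Ro.from_euler("xyz",q["tcp_rot"],degrees=True).as_matrix();print("foot",q["tool_pos"]+19*R[:,2])
E
```

```text
time: 7.02
tool_pos: [654.0, 173.6, 40.3]
tcp_rot: [177.5, -2.1, 48.1]
ft_force: [-0.4, -0.3, -1.0]
finger_gap: 13.8
t 7.02 tcp [654.  173.6  40.3] [177.5  -2.1  48.1] F [-0.4 -0.3 -1. ] gap 13.8 J [11. 22. 84. -1. 70. 53.]
foot [655.06114324 173.60682549  21.31313335]
```

```bash
python3 -m pendant '[-1,0,-5,0,10,-1,0,-3,0,10,0,0,-2,0,10]';python3 - <<'E'
from h import *
from scipy.spatial.transform import Rotation as Ro
st();q=sensors.sense();R=Ro.from_euler("xyz",q["tcp_rot"],degrees=True).as_matrix();print("foot",q["tool_pos"]+19*R[:,2])
s=snap("side");crop(s,320,110,460,250,4,"s9.png")
E
```

```text
time: 7.27
tool_pos: [652.0, 174.0, 30.2]
tcp_rot: [177.5, -2.1, 48.1]
ft_force: [0.1, -0.4, 0.5]
finger_gap: 13.8
t 7.27 tcp [652.  174.   30.2] [177.5  -2.1  48.1] F [ 0.1 -0.4  0.5] gap 13.8 J [11. 23. 85. -1. 69. 53.]
foot [653.08169357 173.99148862  11.2461426 ]
```

View pics/s9.png

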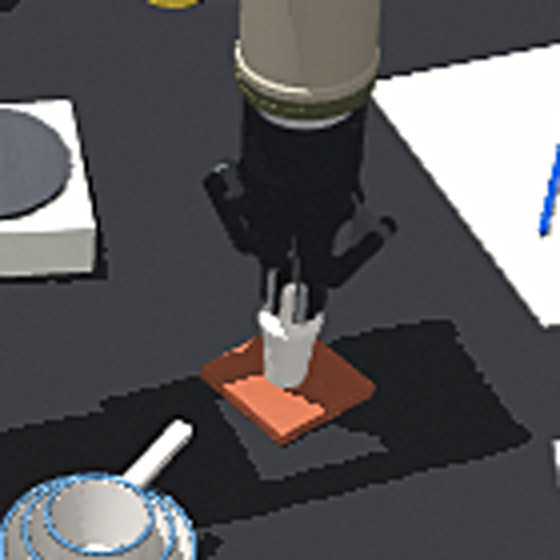

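```bash
python3 -m pendant '[0,0,-2,0,10,0,0,0,0,10]'; python3 -m pendant '[0,0,-1,0,10,0,0,0,0,10]'
```

```text
time: 7.48
tool_pos: [654.0, 174.6, 30.7]
tcp_rot: [177.4, -2.3, 48.1]
ft_force: [0.7, 0.3, -0.5]
finger_gap: 13.9
time: 7.65
tool_pos: [654.7, 174.8, 30.4]
tcp_rot: [177.3, -2.4, 48.1]
ft_force: [-0.4, 0.4, -1.3]
finger_gap: 13.9
```

```bash
python3 -m pendant '[-2,0,-3,0,10,0,0,-2,0,10]'; python3 -m pendant '[0,0,-2,0,10]'
```

```text
time: 7.82
tool_pos: [656.2, 175.5, 30.0]
tcp_rot: [177.1, -2.7, 48.1]
ft_force: [-6.8, -0.3, 11.1]
finger_gap: 14.1
time: 7.9
tool_pos: [656.7, 175.7, 30.1]
tcp_rot: [177.0, -2.8, 48.1]
ft_force: [-9.4, -0.7, 15.5]
finger_gap: 14.0
```

```bash
python3 -m pendant '[-2,-1,1,0,10,0,0,0,0,22,0,0,0,0,35,0,0,0,0,40]'
python3 - <<'E'
from h import *
s=snap("side");crop(s,320,110,460,250,4,"s10.png");st()
s=snap("wrist");cv2.imwrite("pics/w10.png",s["frame"])
E
```

```text
time: 8.23
tool_pos: [654.7, 174.7, 31.4]
tcp_rot: [177.0, -2.8, 48.1]
ft_force: [-0.6, -1.2, 0.0]
finger_gap: 39.9
t 8.28 tcp [654.6 174.7  31.2] [177.   -2.8  48.1] F [ 0.4  0.1 -0.4] gap 39.6 J [11. 22. 86. -1. 68. 53.]
```

View pics/w10.png

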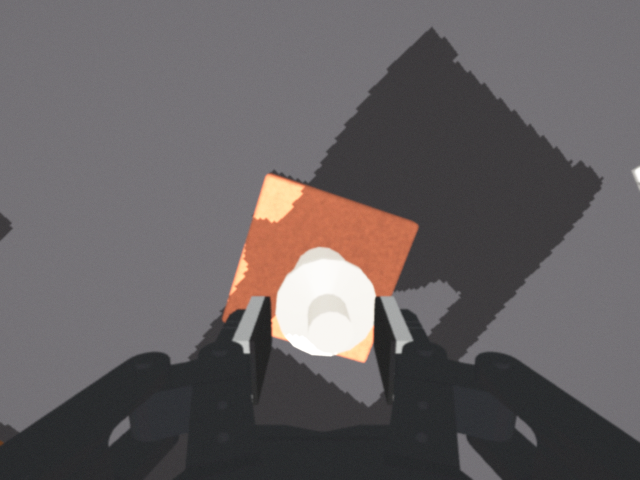

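View pics/s10.png

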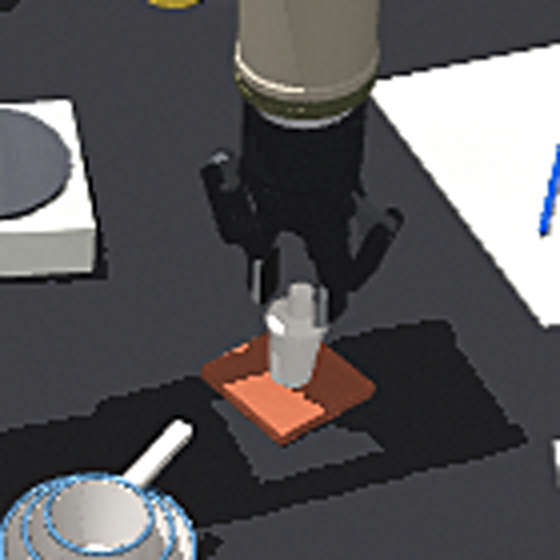

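```bash
python3 -m pendant '[0,0,15,0,40,0,0,35,0,40,0,0,35,0,40,-10,-12,20,0,40,-22,-27,0,0,40,-22,-27,0,0,40,-22,-27,0,0,40,-20,-25,0,0,40,-10,-14,0,0,40,0,0,0,0,40]'
python3 - <<'E'
from h import *
from scipy.spatial.transform import Rotation as Ro
st()
s=snap("top");crop(s,200,130,340,260,5,"t11.png")
s=snap("wrist");cv2.imwrite("pics/w11.png",s["frame"])
E
```

```text
time: 9.17
tool_pos: [544.0, 39.2, 149.3]
tcp_rot: [176.7, -2.9, 48.4]
ft_force: [-0.2, -0.4, -0.2]
finger_gap: 40.1
t 9.17 tcp [544.   39.2 149.3] [176.7  -2.9  48.4] F [-0.2 -0.4 -0.2] gap 40.1 J [ -1.  -4. 102.   0.  78.  40.]
```

View pics/w11.png

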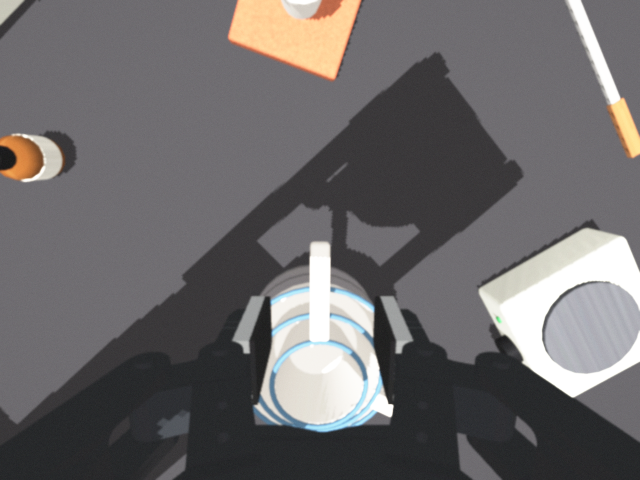

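View pics/t11.png

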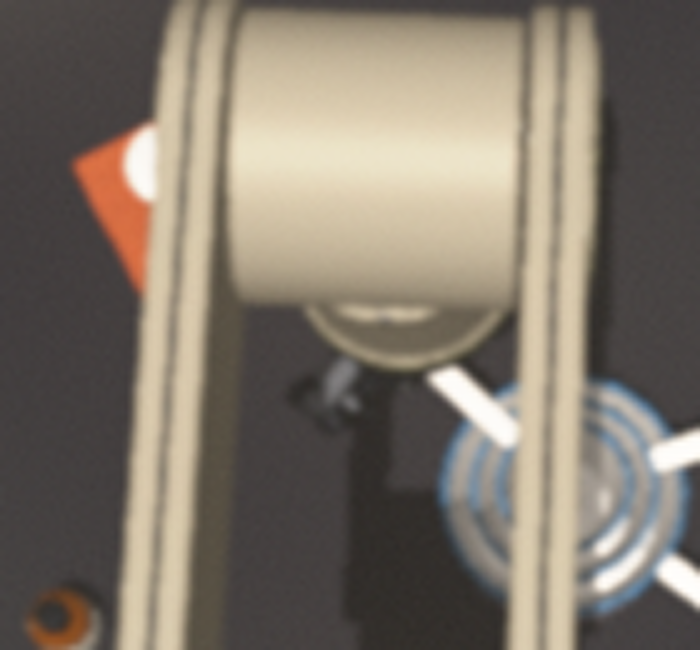

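```bash
python3 -m pendant '[0,0,0,0,40,0,0,0,0,40,0,0,0,0,40,0,0,0,0,40,0,0,0,0,40,0,0,0,0,40]'; python3 -m pendant '[0,0,20,0,40,0,0,20,0,40,0,0,20,0,40]'; python3 -m pendant '[0,0,-20,0,40,0,0,-20,0,40,0,0,-20,0,40]'
python3 - <<'E'
from h import *
st()
E
```

```text
time: 9.77
tool_pos: [548.2, 45.2, 150.2]
tcp_rot: [176.7, -3.1, 48.6]
ft_force: [-0.5, 0.1, 1.1]
finger_gap: 40.0
time: 10.02
tool_pos: [543.8, 46.1, 204.4]
tcp_rot: [177.3, -2.6, 48.7]
ft_force: [0.1, 0.3, -0.2]
finger_gap: 40.2
time: 10.27
tool_pos: [551.6, 46.7, 155.8]
tcp_rot: [176.5, -3.4, 48.8]
ft_force: [0.5, 0.2, -0.6]
finger_gap: 39.8
t 10.27 tcp [551.6  46.7 155.8] [176.5  -3.4  48.8] F [ 0.5  0.2 -0.6] gap 39.8 J [ -1.  -4. 101.   0.  78.  41.]
```

```bash
python3 -m pendant '[40,0,0,0,40,40,0,0,0,40,40,0,0,0,40]'; python3 -m pendant '[-40,0,0,0,40,-40,0,0,0,40,-40,0,0,0,40]'; python3 -m pendant '[0,0,0,0.12,40,0,0,0,0.12,40,0,0,0,0.12,40,0,0,0,0.12,40]'; python3 -m pendant '[0,0,0,-0.12,40,0,0,0,-0.12,40,0,0,0,-0.12,40,0,0,0,-0.12,40]'
```

```text
time: 10.52
tool_pos: [653.4, 48.1, 136.3]
tcp_rot: [178.0, -2.1, 48.8]
ft_force: [-0.1, 0.6, 0.6]
finger_gap: 39.8
time: 10.77
tool_pos: [547.4, 47.4, 104.0]
tcp_rot: [179.7, -0.6, 48.7]
ft_force: [-0.9, 0.2, 1.8]
finger_gap: 40.0
time: 11.1
tool_pos: [530.9, 48.5, 89.4]
tcp_rot: [-178.7, 0.3, 77.0]
ft_force: [-0.6, 0.7, -0.0]
finger_gap: 40.0
time: 11.43
tool_pos: [529.6, 49.6, 87.2]
tcp_rot: [-178.5, 0.3, 50.1]
ft_force: [0.6, -0.2, 0.3]
finger_gap: 39.8
```

```bash
python3 -m pendant '[10,-14,0,-0.04,40]'
python3 - <<'E'
from h import *
st()
s=snap("wrist");cv2.imwrite("pics/w12.png",s["frame"])
E
```

```text
time: 11.52
tool_pos: [538.4, 37.5, 86.7]
tcp_rot: [-178.4, 0.4, 47.6]
ft_force: [-0.3, 0.7, -0.1]
finger_gap: 40.2
t 11.52 tcp [538.4  37.5  86.7] [-178.4    0.4   47.6] F [-0.3  0.7 -0.1] gap 40.2 J [ -2.   4. 100.   1.  77.  40.]
```

View pics/w12.png

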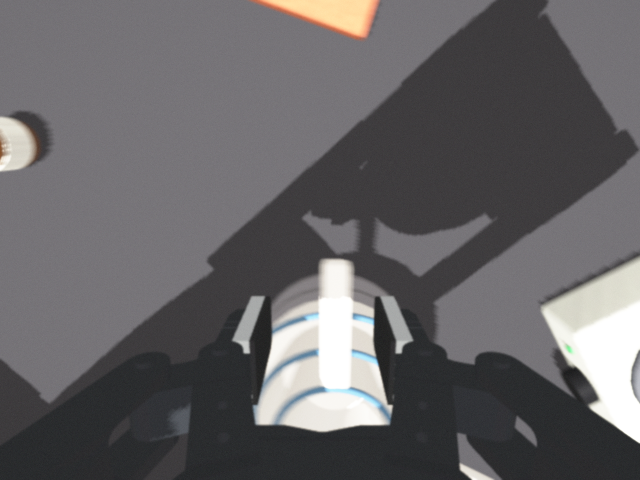

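```bash
cat >> h.py <<'E'
from scipy.spatial.transform import Rotation as Ro
def pose():
    q=sensors.sense();return q["tool_pos"],Ro.from_euler("xyz",q["tcp_rot"],degrees=True).as_matrix()
def tip(back=46):
    t,R=pose();return t-R[:,2]*back
E
python3 - <<'E'
from h import *
s=snap("wrist");crop(s,230,230,430,430,4,"w12c.png");st();print("tip",tip())
E
```

```text
t 11.62 tcp [540.4  34.6  87.2] [-178.6    0.4   47.8] F [-0.3 -0.2 -0.1] gap 40.0 J [ -2.   4. 100.   1.  77.  40.]
tip [541.4089203   34.01832167 133.15418327]
```

View pics/w12c.png

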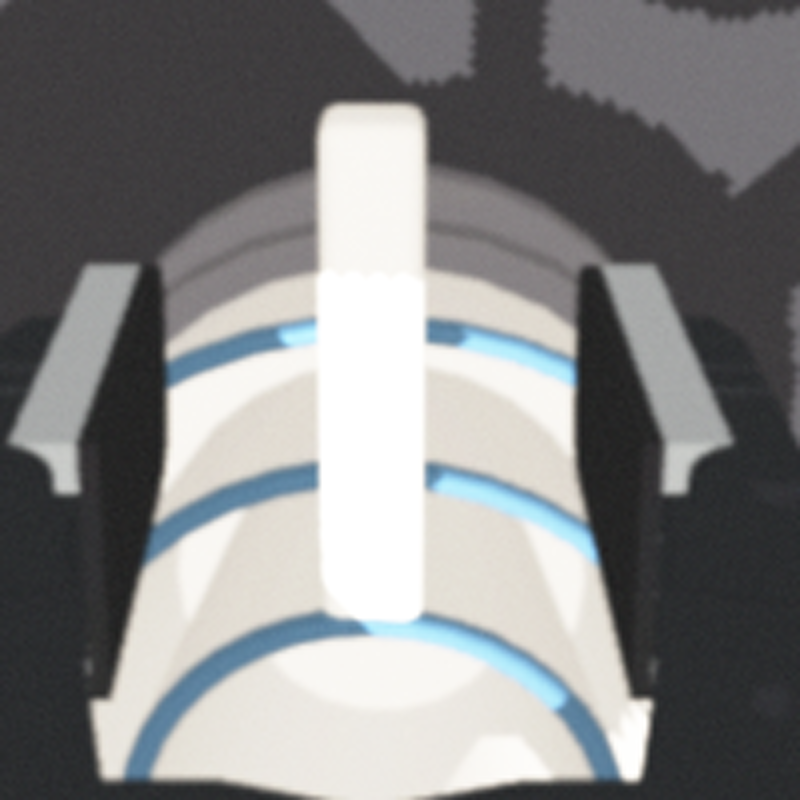

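```bash
python3 -m pendant '[0,0,-22,0,40,0,0,-20,0,40]'
python3 - <<'E'
from h import *
st();print("tip",tip())
E
```

```text
time: 11.78
tool_pos: [544.6, 34.5, 49.2]
tcp_rot: [-178.9, 0.0, 47.9]
ft_force: [-1.0, 0.4, -0.6]
finger_gap: 40.1
t 11.78 tcp [544.6  34.5  49.2] [-178.9    0.    47.9] F [-1.   0.4 -0.6] gap 40.1 J [ -2.   7. 102.   1.  72.  40.]
tip [545.2687898   33.97674967  95.16204468]
```

```bash
python3 -m pendant '[-5,0,-10,0,40,-1,0,-5,0,30,0,0,0,0,24]'
python3 - <<'E'
from h import *
s=snap("wrist");crop(s,230,230,430,430,4,"w13c.png");st();print("tip",tip())
E
```

```text
time: 12.03
tool_pos: [534.7, 35.5, 29.2]
tcp_rot: [-178.6, 0.3, 48.1]
ft_force: [0.5, 0.3, -0.0]
finger_gap: 24.0
t 12.08 tcp [534.9  35.5  29.7] [-178.6    0.2   48.1] F [-0.1  0.1  0.2] gap 24.6 J [ -2.   7. 104.   1.  71.  39.]
tip [535.82338587  34.90832562  75.70105738]
```

View pics/w13c.png

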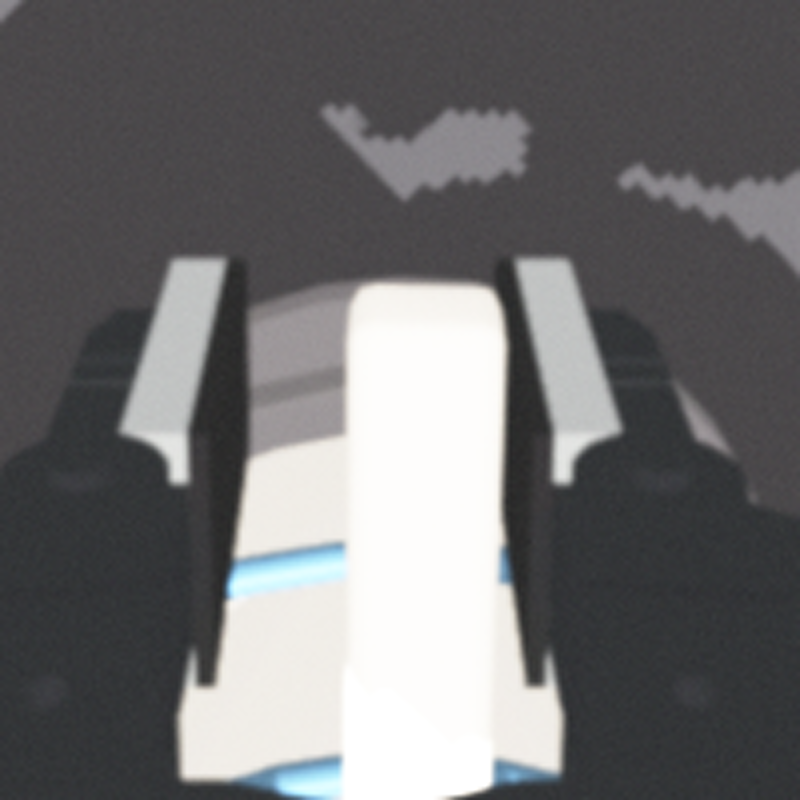

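```bash
python3 -m pendant '[3,-3,2,0,24,1,0,0,0,5,0,0,0,0,5,0,0,0,0,5,0,0,0,0,5]' 60
python3 - <<'E'
from h import *
s=snap("wrist");crop(s,230,230,430,430,4,"w14c.png");st();print("tip",tip())
E
```

```text
time: 12.5
tool_pos: [541.9, 32.4, 35.9]
tcp_rot: [-178.8, 0.0, 48.1]
ft_force: [0.3, -0.2, -0.4]
finger_gap: 11.2
t 12.55 tcp [542.   32.4  35.9] [-178.9    0.    48.1] F [ 0.  -0.3 -0.6] gap 11.0 J [ -3.   7. 103.   1.  71.  39.]
tip [542.74294543  31.82042465  81.90249767]
```

View pics/w14c.png

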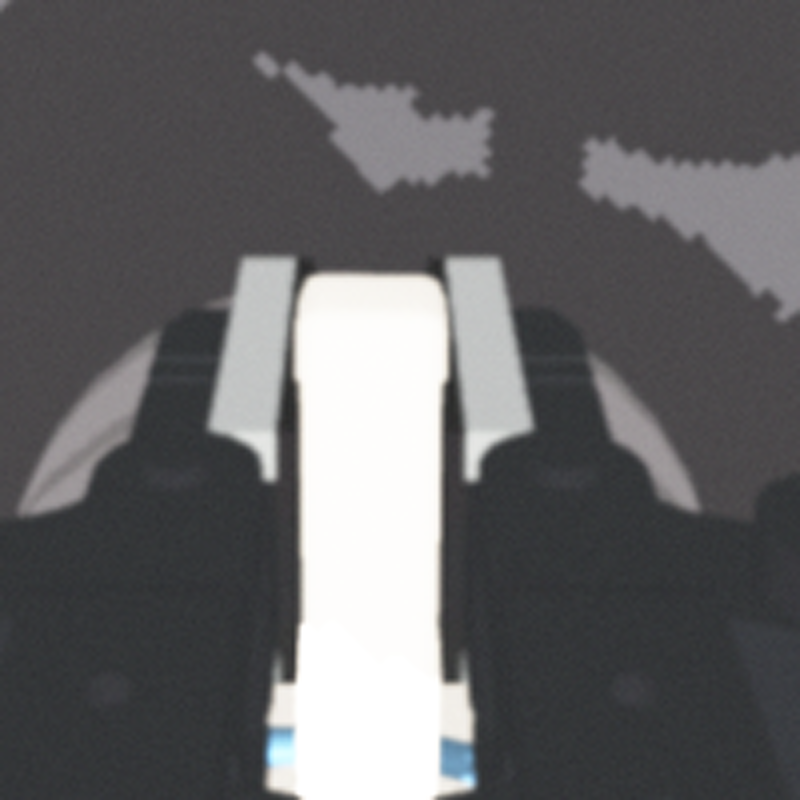

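```bash
python3 -m pendant '[0,0,0,0,5,0,0,10,0,5,0,0,18,0,5,0,0,25,0,5,0,0,25,0,5,0,0,20,0,5]' 90
python3 - <<'E'
from h import *
s=snap("wrist");cv2.imwrite("pics/w15.png",s["frame"]);st()
s=snap("side");crop(s,260,110,440,290,4,"s15.png")
E
```

```text
time: 13.05
tool_pos: [536.1, 32.8, 133.4]
tcp_rot: [-178.3, 0.5, 48.1]
ft_force: [-0.5, 0.1, -0.7]
finger_gap: 10.7
t 13.1 tcp [538.7  32.7 138.3] [-178.6    0.2   48.1] F [ 2.2 -0.4  3.5] gap 10.3 J [-2.  1. 98.  1. 82. 39.]
```

View pics/w15.png

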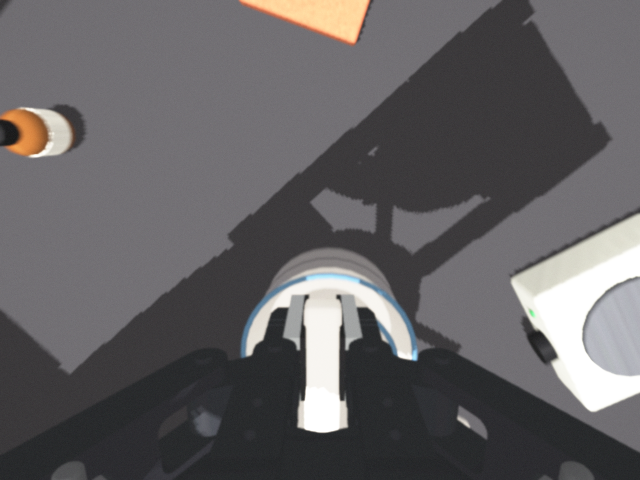

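View pics/s15.png

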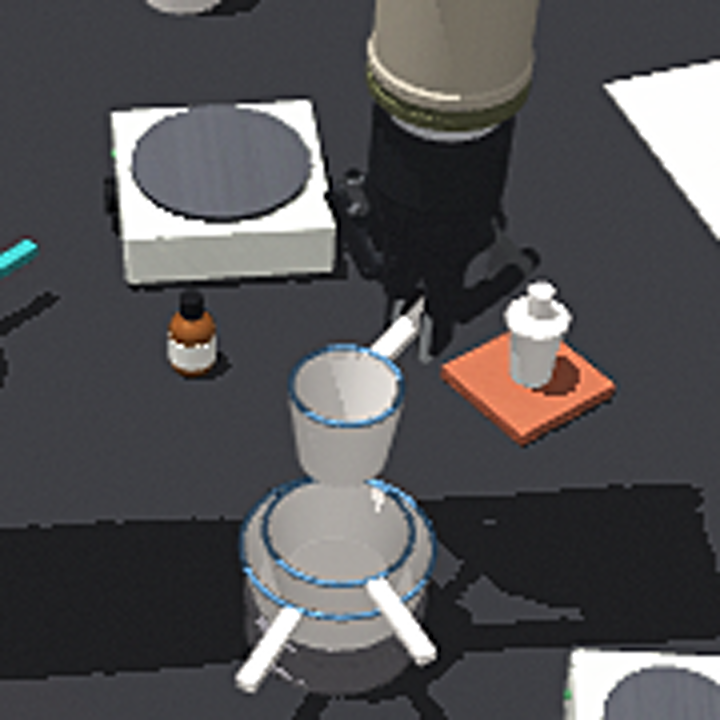

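```bash
python3 -m pendant '[14,-10,6,0,5,28,-21,6,0,5,28,-21,6,0,5,28,-21,6,0,5,28,-21,6,0,5,24,-18,6,0,5,14,-11,0,0,5,4,-4,0,0,5]'
python3 - <<'E'
from h import *
s=snap("wrist");cv2.imwrite("pics/w16.png",s["frame"]);st()
s=snap("side");crop(s,360,170,500,330,4,"s16.png")
s=snap("top");crop(s,300,100,440,230,5,"t16.png");st()
E
```

```text
time: 13.82
tool_pos: [710.0, -97.9, 172.6]
tcp_rot: [-178.5, 0.3, 48.4]
ft_force: [0.6, -0.6, -0.8]
finger_gap: 10.6
t 13.87 tcp [709.6 -98.2 172.4] [-178.4    0.3   48.3] F [-1.8  0.5 -1.2] gap 10.5 J [-12.  28.  63.   1.  91.  29.]
t 13.97 tcp [708.  -95.7 172.5] [-178.4    0.3   48.4] F [-0.4  0.7 -0.3] gap 10.4 J [-12.  28.  63.   1.  91.  29.]
```

View pics/w16.png

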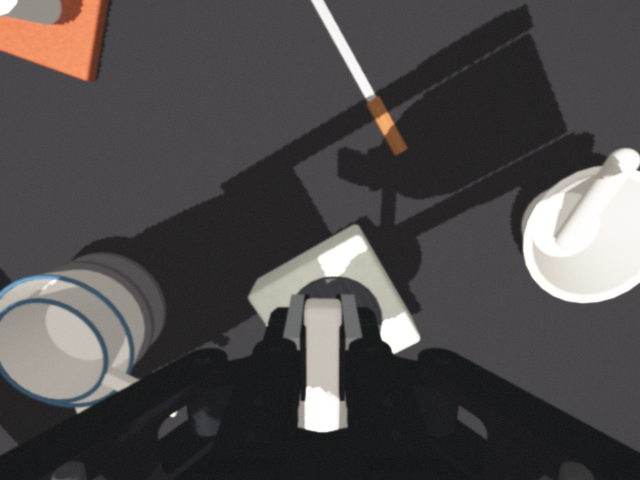

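View pics/s16.png

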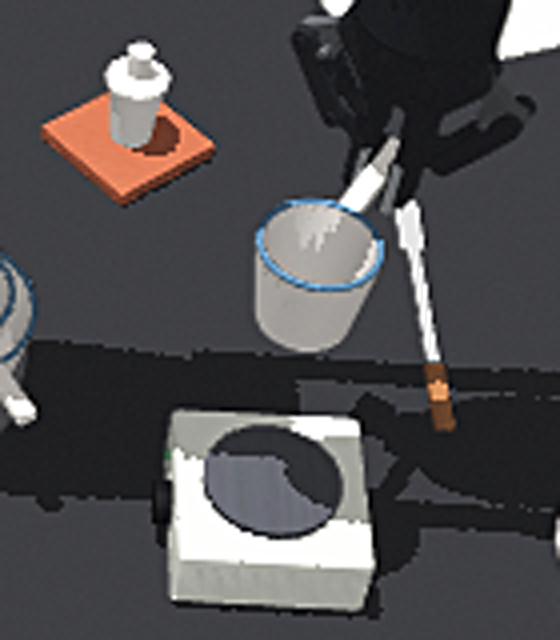

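View pics/t16.png

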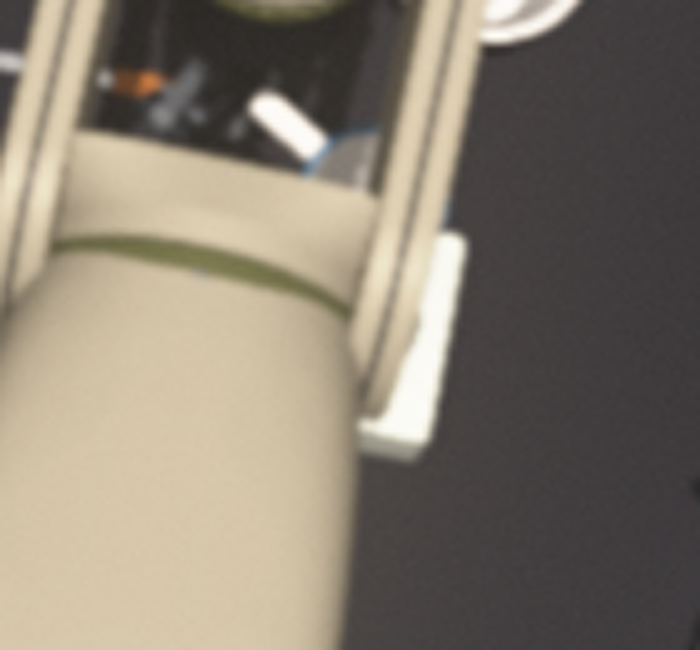

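Run:
```python
from h import *
z=snap("side");st()
print("rim",ray(z,320/4+360,245/4+170,237.6),"plate",ray(z,273.5/4+360,481.5/4+170,55)); 
t,R=pose();print("pred axis",t-R[:,0]*79)
a=np.radians(47.0);t0=np.array([542,32.4]);print("offset at grasp along/perp",np.array([487.7,-23.8])-t0)
```

```text
t 14.02 tcp [707.8 -95.1 172.8] [-178.4    0.3   48.5] F [-0.1 -0.4 -0.9] gap 10.6 J [-12.  28.  63.   1.  91.  29.]
rim [ 660.39592987 -154.70673315  237.6       ] plate [ 660.89504811 -165.04321202   55.        ]
pred axis [ 655.40789363 -154.22191747  173.19061127]
offset at grasp along/perp [-54.3 -56.2]
```

```bash
python3 -m pendant '[2,-9,-10,0,5,-1,0,-25,0,5,-2,0,-25,0,5,-2,0,-20,0,5]'
python3 - <<'E'
from h import *
s=snap("side");crop(s,360,170,500,330,4,"s17.png");st()
t,R=pose();print("pred axis",t-R[:,0]*79)
E
```

```text
time: 14.35
tool_pos: [706.4, -102.3, 97.5]
tcp_rot: [-179.0, -0.1, 48.7]
ft_force: [0.3, 0.1, -1.2]
finger_gap: 10.1
t 14.4 tcp [ 703.3 -101.5   91.8] [-1.786e+02  1.000e-01  4.870e+01] F [-1.4  0.8 -6.7] gap 10.5 J [-13.  29.  70.   1.  83.  29.]
pred axis [ 651.20228143 -160.8535714    92.03330669]
```

View pics/s17.png

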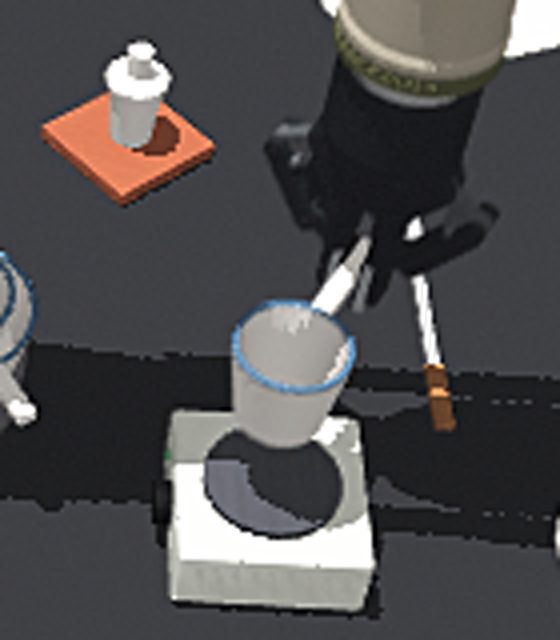

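Run:
```python
from h import *
z=snap("side");st()
print("rim",ray(z,433.5,256.4,159))
t,R=pose();print("pred axis",t-R[:,0]*79)
```

```text
t 14.45 tcp [ 703.  -101.4   93.3] [-178.5    0.2   48.7] F [-0.9  0.3 -1.1] gap 10.8 J [-13.  29.  69.   1.  83.  29.]
rim [ 659.40618113 -153.71216202  159.        ]
pred axis [ 650.9267805  -160.77365729   93.5538667 ]
```

```bash
cat >> h.py <<'E'
def circ(P):
    A=np.c_[P[:,:2],np.ones(len(P))];q=np.linalg.lstsq(A,(P[:,:2]**2).sum(1),rcond=None)[0]
    c=q[:2]/2;return c,np.sqrt(q[2]+c@c)
def blue(s,b,thr=25):
    f=s["frame"].astype(int);m=(f[...,0]-f[...,2]>thr);x0,y0,x1,y1=b
    v,u=np.nonzero(m);k=(u>=x0)&(u<x1)&(v>=y0)&(v<y1);return u[k],v[k]
E
python3 - <<'E'
from h import *
z=snap("side");W=world(z);st()
u,v=blue(z,(412,240,455,272));P=W[v,u];P=P[np.isfinite(P[:,2])]
print(len(u),np.percentile(P,[5,25,50,75,95],axis=0).round(0).tolist())
e=cv2.fitEllipse(np.c_[u,v].astype(np.float32));print(e)
k=abs(P[:,2]-np.median(P[:,2]))<15;P=P[k]
A=np.c_[P[:,:2]-P[:,:2].mean(0),np.ones(len(P))];c=np.linalg.lstsq(A,P[:,2],rcond=None)[0];print("plane",c)
print(circ(P))
for h in (150,155,160,165): print(h,ray(z,*e[0],h))
# depth of hotplate
Q=W[270:330,395:460].reshape(-1,3);Q=Q[(Q[:,2]>50)&(Q[:,2]<60)];print(cv2.minAreaRect(Q[:,:2].astype(np.float32)))
W2=world(snap("top"));
E
```

```text
t 14.5 tcp [ 704.6 -101.7   96.2] [-1.787e+02  1.000e-01  4.870e+01] F [ 0.  -0.5 -0.9] gap 10.7 J [-13.  29.  69.   1.  83.  29.]
133 [[621.0, -191.0, 158.0], [630.0, -184.0, 161.0], [650.0, -166.0, 162.0], [674.0, -139.0, 163.0], [683.0, -129.0, 165.0]]
((430.90057373046875, 257.9585266113281), (21.389150619506836, 29.555191040039062), 102.4377212524414)
plane [-1.19237176e-02 -9.53660432e-03  1.62045098e+02]
(array([ 651.77377624, -159.62612715]), np.float64(31.340679166597596))
150 [ 656.06407605 -149.79620484  150.        ]
155 [ 654.17635929 -154.04681785  155.        ]
160 [ 652.28864253 -158.29743086  160.        ]
165 [ 650.40092578 -162.54804387  165.        ]
((658.5951538085938, -164.69544982910156), (106.72695922851562, 108.09162902832031), 79.28120422363281)
```

```bash
python3 -m pendant '[6,-2,-14,0,5,-1,0,-14,0,5,-1,0,-10,0,5]'
python3 - <<'E'
from h import *
st();z=snap("side");W=world(z);st()
u,v=blue(z,(405,235,465,292));P=W[v,u];P=P[np.isfinite(P[:,2])];P=P[abs(P[:,2]-np.median(P[:,2]))<12]
print(np.median(P[:,2]),circ(P))
t,R=pose();print("pred axis",t-R[:,0]*79)
E
```

```text
time: 14.8
tool_pos: [716.0, -104.9, 69.9]
tcp_rot: [-179.6, -0.4, 48.8]
ft_force: [-0.3, -0.0, -1.6]
finger_gap: 10.0
t 14.8 tcp [ 716.  -104.9   69.9] [-179.6   -0.4   48.8] F [-0.3 -0.  -1.6] gap 10.0 J [-13.  31.  70.   1.  80.  28.]
t 14.85 tcp [ 714.6 -104.6   67.3] [-179.5   -0.3   48.8] F [-0.6 -1.2 -2.4] gap 10.7 J [-13.  31.  70.   1.  80.  28.]
138.13459809778846 (array([ 663.48524306, -162.42532852]), np.float64(31.26523574434216))
pred axis [ 662.54869239 -164.05831269   66.85900604]
```

```bash
python3 -m pendant '[-5,2,-8,0,5,-2,0,-6,0,5]'
python3 - <<'E'
from h import *
z=snap("side");W=world(z);st()
u,v=blue(z,(405,235,465,302));P=W[v,u];P=P[np.isfinite(P[:,2])];P=P[abs(P[:,2]-np.median(P[:,2]))<12]
print(np.median(P[:,2]),circ(P))
t,R=pose();print("pred axis",t-R[:,0]*79)
E
```

```text
time: 15.02
tool_pos: [708.3, -102.7, 54.6]
tcp_rot: [-179.6, -0.4, 48.8]
ft_force: [-0.5, -0.3, -1.7]
finger_gap: 10.3
t 15.07 tcp [ 707.7 -102.8   53.6] [-179.5   -0.4   48.8] F [ 0.2 -0.5 -2.4] gap 10.7 J [-13.  31.  72.   1.  78.  28.]
123.32147192821839 (array([ 656.08342729, -160.30770163]), np.float64(31.018284961371645))
pred axis [ 655.66717386 -162.24125479   53.04836782]
```

```bash
python3 -m pendant '[2,0,-6,0,5,0,0,-4,0,5]';python3 -m pendant '[0,0,-3,0,5]'
python3 - <<'E'
from h import *
z=snap("side");W=world(z);st()
u,v=blue(z,(405,235,465,302));P=W[v,u];P=P[np.isfinite(P[:,2])];P=P[abs(P[:,2]-np.median(P[:,2]))<12]
print(np.median(P[:,2]),circ(P));crop(z,360,170,500,330,4,"s18.png")
E
```

```text
time: 15.23
tool_pos: [710.5, -103.0, 44.6]
tcp_rot: [-179.6, -0.4, 48.8]
ft_force: [0.6, 2.2, 0.2]
finger_gap: 10.6
time: 15.32
tool_pos: [711.7, -102.7, 42.6]
tcp_rot: [-179.7, -0.5, 48.8]
ft_force: [0.6, 5.5, 11.9]
finger_gap: 10.4
t 15.37 tcp [ 711.7 -102.6   42.7] [-179.7   -0.5   48.8] F [-1.6  1.3  7.7] gap 10.9 J [-13.  31.  72.   1.  77.  28.]
113.36061339031201 (array([ 658.9259022 , -160.32652573]), np.float64(31.000422737714977))
```

View pics/s18.png

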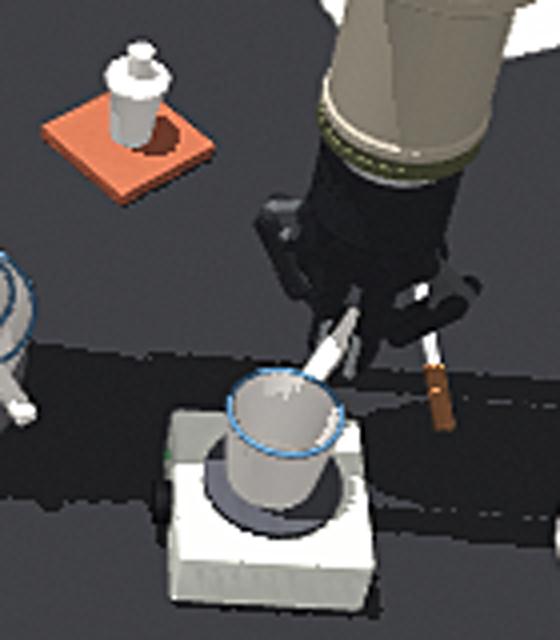

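```bash
python3 -m pendant '[0,0,0,0,14,0,0,0,0,22,0,0,0,0,34,0,0,0,0,40]';python3 -m pendant '[0,0,15,0,40,0,0,35,0,40,0,0,35,0,40,0,0,30,0,40]'
python3 - <<'E'
from h import *
z=snap("side");W=world(z);st()
u,v=blue(z,(405,235,465,302));P=W[v,u];P=P[np.isfinite(P[:,2])];P=P[abs(P[:,2]-np.median(P[:,2]))<12]
print(np.median(P[:,2]),circ(P));crop(z,360,170,500,330,4,"s19.png")
E
```

```text
time: 15.7
tool_pos: [713.3, -103.0, 44.2]
tcp_rot: [-179.9, -0.6, 48.8]
ft_force: [-0.2, 1.0, 0.3]
finger_gap: 40.1
time: 16.03
tool_pos: [705.1, -101.6, 152.9]
tcp_rot: [-178.9, -0.0, 48.8]
ft_force: [0.9, 0.7, 0.0]
finger_gap: 39.9
t 16.08 tcp [ 708.7 -102.4  161.9] [-179.4   -0.3   48.8] F [ 1.7 -0.3  6.5] gap 40.0 J [-13.  27.  66.   1.  88.  29.]
112.96177677944837 (array([ 658.83875269, -160.91903905]), np.float64(30.873206597944737))
```

View pics/s19.png

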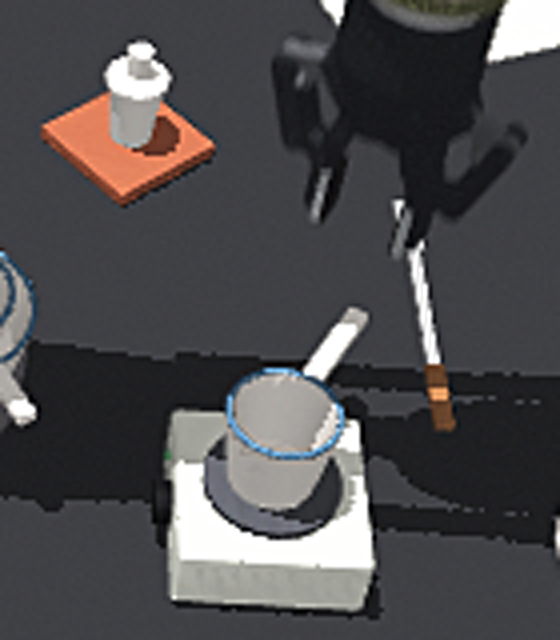

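```bash
python3 -m pendant '[-15,0,5,0.12,40,-32,0,5,0.12,40,-32,0,5,0.12,40,-32,0,5,0.12,40,-32,0,5,0.12,40,-28,-2,0,0.12,40,-15,-2,0,0.12,40,0,0,0,0.12,40,0,0,0,0.1,40]'
python3 - <<'E'
from h import *
s=snap("wrist");cv2.imwrite("pics/w20.png",s["frame"]);st();print("tip",tip())
s=snap("top");crop(s,190,130,400,270,3.8,"t20.png");
E
```

```text
time: 16.83
tool_pos: [519.8, -107.8, 205.0]
tcp_rot: [179.4, -0.2, 111.8]
ft_force: [-0.3, 0.2, -0.2]
finger_gap: 40.3
t 16.88 tcp [ 520.1 -107.9  205.3] [179.3  -0.2 112.2] F [ 0.2 -0.8  1.2] gap 40.1 J [-18.  -4.  96.   1.  88. -40.]
tip [ 519.62654936 -108.21120255  251.33421186]
```

View pics/w20.png

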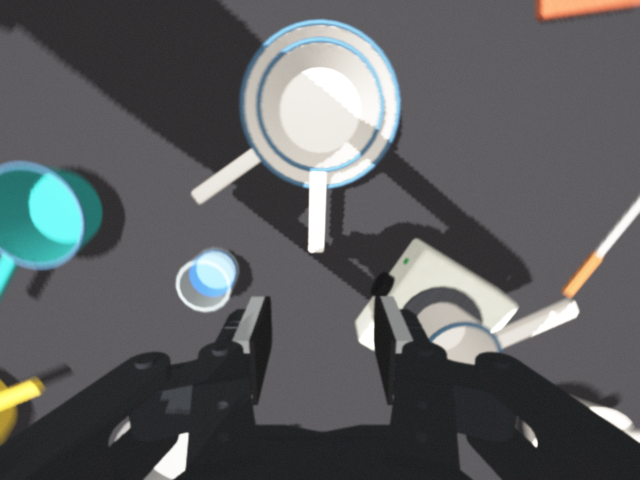

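View pics/t20.png

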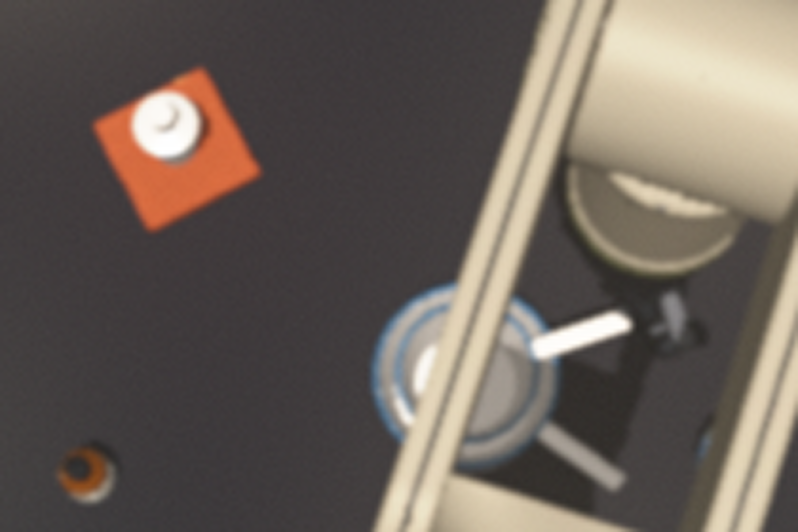

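Run:
```python
from h import *
s=snap("top");P=lambda a:(a[0]/3.8+190-.4,a[1]/3.8+130-.4)
print("lid",ray(s,*P((166,124)),63),"knob",ray(s,*P((166,116)),87),"tile",ray(s,*P((178,149)),12))
w=snap("wrist");st()
A=ray(w,316,248,89);B=ray(w,318,172,89);d=A-B;print("handle",A,B,np.degrees(np.arctan2(d[1],d[0])),np.hypot(d[0],d[1]))
u,v=blue(w,(235,15,405,190))
Q=np.array([ray(w,a,b,88) for a,b in zip(u,v)]);c=np.array([487.,-24]);
for i in range(6):
    k=abs(np.hypot(*(Q[:,:2]-c).T)-45)<4;c,r=circ(Q[k])
print("med rim",c,r,k.sum())
```

```text
lid [654.08448866 176.92041814  63.        ] knob [652.41222355 173.71649559  87.        ] tile [651.48074008 175.36771197  12.        ]
t 17.03 tcp [ 520.7 -107.6  204.1] [179.4  -0.3 111.2] F [-0.6  0.7  0.7] gap 40.1 J [-18.  -4.  96.   1.  88. -39.]
handle [ 522.80827629 -124.15501677   89.        ] [503.15288448 -68.84080884  89.        ] -70.43780137718205 58.70260663766292
med rim [487.37955971 -25.66129852] 44.04965939940692 1820
```

```bash
python3 -m pendant '[-2,-2,-25,-0.02,40,-1,0,-35,0,40,-1,0,-35,0,40,-1,0,-30,0,40]'
python3 - <<'E'
from h import *
w=snap("wrist");st();print("tip",tip());crop(w,230,200,430,400,4,"w21c.png")
E
```

```text
time: 17.37
tool_pos: [523.5, -111.7, 86.2]
tcp_rot: [178.5, 0.4, 109.1]
ft_force: [-0.1, -0.6, 0.3]
finger_gap: 39.9
t 17.42 tcp [ 519.2 -110.3   79.2] [1.789e+02 1.000e-01 1.091e+02] F [-2.6  0.7 -6.1] gap 40.3 J [-18.   1. 105.   1.  74. -37.]
tip [ 518.3378659  -110.50178383  125.21418892]
```

View pics/w21c.png

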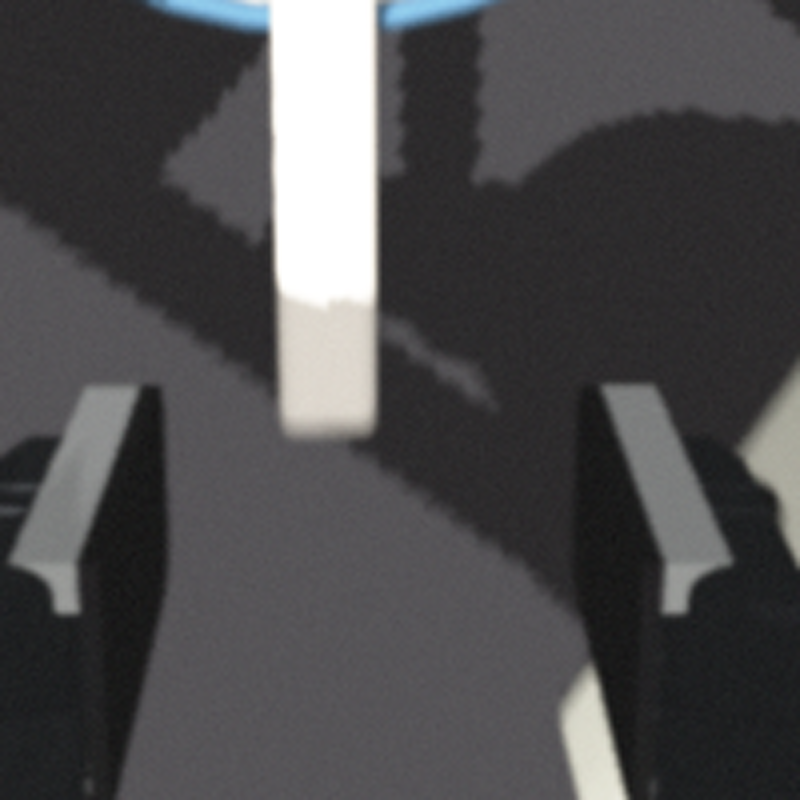

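Run:
```python
from h import *
w=snap("wrist");st();print("tip",tip());crop(w,230,200,430,400,3,"w22c.png")
A=ray(w,320,300,89);print(A)
```

```text
t 17.47 tcp [ 518.9 -110.2   81.7] [179.    0.  109.2] F [-1.3  0.7  0.1] gap 39.8 J [-18.   1. 104.   1.  74. -37.]
tip [ 518.15954483 -110.41353257  127.68482081]
[ 519.76063172 -116.64042812   89.        ]
```

View pics/w22c.png

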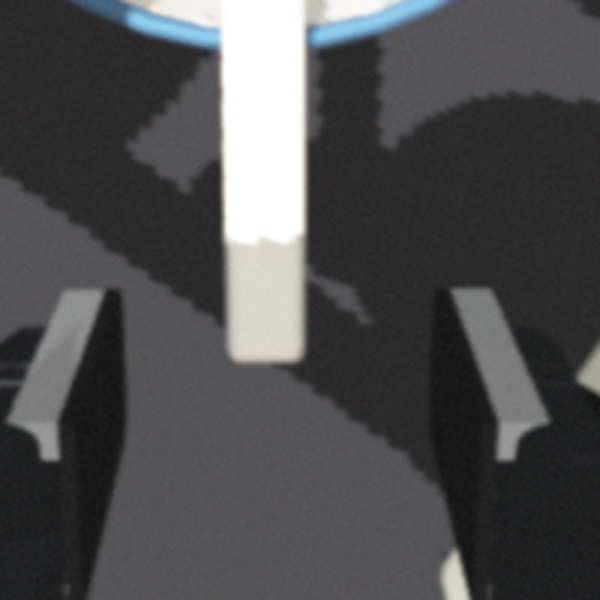

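```bash
python3 -m pendant '[-3,0,-20,0,40,-2,0,-18,0,40,-1,0,-8,0,30]'
python3 - <<'E'
from h import *
w=snap("wrist");w=snap("wrist");st();print("tip",tip());crop(w,230,200,430,400,3,"w23c.png")
E
```

```text
time: 17.72
tool_pos: [516.7, -111.0, 40.4]
tcp_rot: [178.8, 0.2, 108.9]
ft_force: [0.1, -0.5, 0.1]
finger_gap: 30.2
t 17.82 tcp [ 516.4 -110.9   40.5] [178.8   0.2 108.9] F [-0.   0.7  0.1] gap 29.6 J [-18.   3. 107.   1.  69. -37.]
tip [ 515.46545556 -111.0727159    86.52733011]
```

View pics/w23c.png

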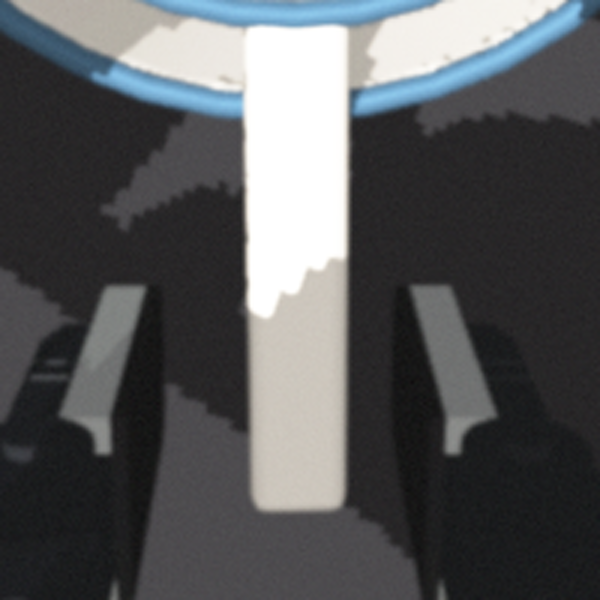

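```bash
python3 -m pendant '[2,1,-11,0,30,0,0,-8,0,30]'
python3 - <<'E'
from h import *
w=snap("wrist");w=snap("wrist");st();print("tip",tip());crop(w,230,200,430,400,3,"w24c.png")
E
```

```text
time: 17.98
tool_pos: [522.5, -111.0, 25.8]
tcp_rot: [178.5, 0.4, 108.8]
ft_force: [0.5, -0.5, -0.7]
finger_gap: 29.8
t 18.08 tcp [ 521.4 -110.8   24.8] [178.6   0.3 108.8] F [ 0.8 -0.7 -0.3] gap 30.0 J [-18.   4. 107.   1.  67. -37.]
tip [ 520.23895278 -110.91938682   70.7843329 ]
```

View pics/w24c.png

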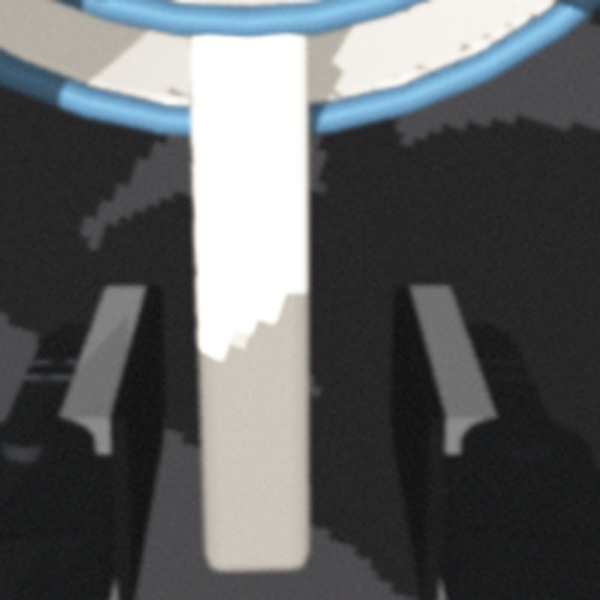

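```bash
python3 -m pendant '[-3,-1,-3,0,26,0,0,0,0,5,0,0,0,0,5,0,0,0,0,5,0,0,0,0,5]' 90
python3 - <<'E'
from h import *
w=snap("wrist");w=snap("wrist");st();print("tip",tip());crop(w,230,200,430,400,3,"w25c.png")
E
```

```text
time: 18.5
tool_pos: [519.1, -112.2, 23.2]
tcp_rot: [178.5, 0.4, 108.8]
ft_force: [-0.3, -0.0, -0.4]
finger_gap: 10.2
t 18.6 tcp [ 519.2 -112.2   23.2] [178.5   0.4 108.8] F [-0.4 -0.4 -1.1] gap 10.6 J [-18.   4. 108.   1.  67. -37.]
tip [ 517.91593713 -112.30898486   69.16549693]
```

View pics/w25c.png

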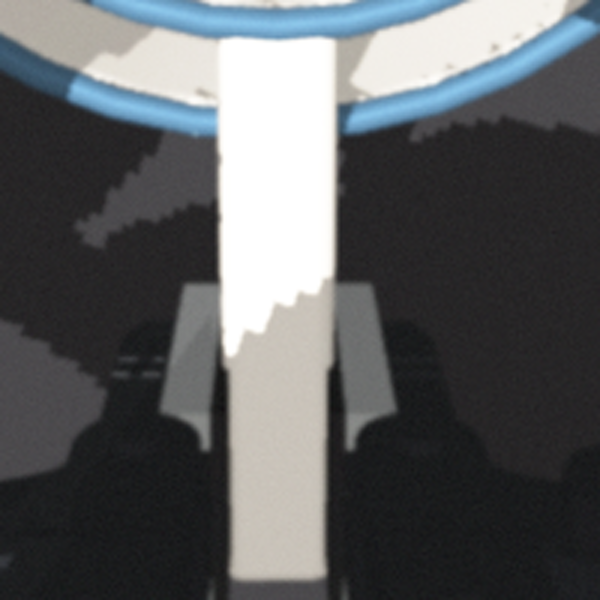

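```bash
python3 -m pendant '[0,0,10,0,5,0,0,18,0,5,0,0,25,0,5,0,0,30,0,5,0,0,30,0,5,0,0,20,0,5]' 110
python3 - <<'E'
from h import *
s=snap("wrist");cv2.imwrite("pics/w26.png",s["frame"]);st()
s=snap("side");crop(s,270,150,450,330,4,"s26.png")
E
```

```text
time: 19.1
tool_pos: [512.4, -110.2, 157.0]
tcp_rot: [179.1, -0.0, 108.8]
ft_force: [1.0, -0.9, -0.4]
finger_gap: 10.2
t 19.15 tcp [ 514.7 -110.9  161.5] [178.8   0.2 108.8] F [2.7 0.4 2.6] gap 9.9 J [-18.  -4. 100.   1.  83. -37.]
```

View pics/w26.png

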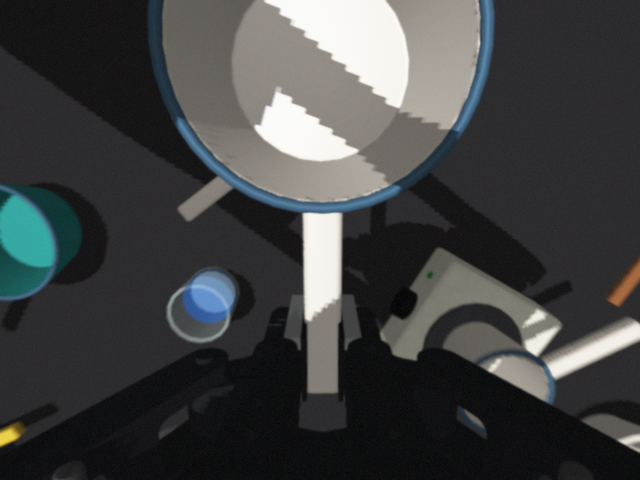

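View pics/s26.png

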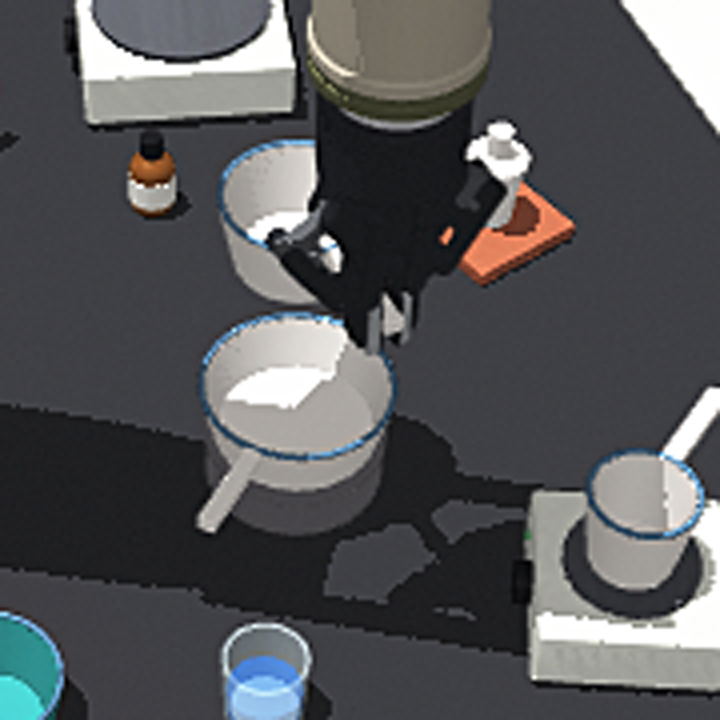

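```bash
python3 -m pendant '[0,-15,5,0.01,5,1,-34,6,0.02,5,1,-36,6,0.02,5,1,-36,6,0.02,5,1,-36,6,0.02,5,1,-36,6,0.02,5,0,-36,6,0.02,5,0,-36,6,0.02,5,0,-36,6,0.02,5,0,-36,6,0.01,5,0,-20,0,0,5,0,-8,0,0,5]'
python3 - <<'E'
from h import *
s=snap("wrist");s=snap("wrist");cv2.imwrite("pics/w27.png",s["frame"]);st()
s=snap("top");crop(s,400,170,560,300,5,"t27.png")
E
```

```text
time: 20.2
tool_pos: [513.6, -487.3, 215.3]
tcp_rot: [178.9, -0.3, 120.1]
ft_force: [0.0, 0.9, -1.5]
finger_gap: 9.9
t 20.3 tcp [ 513.6 -486.1  214.9] [178.9  -0.3 120.1] F [ 0.4  0.6 -1.2] gap 10.2 J [-48.  24.  64.   1.  93. -78.]
```

View pics/w27.png

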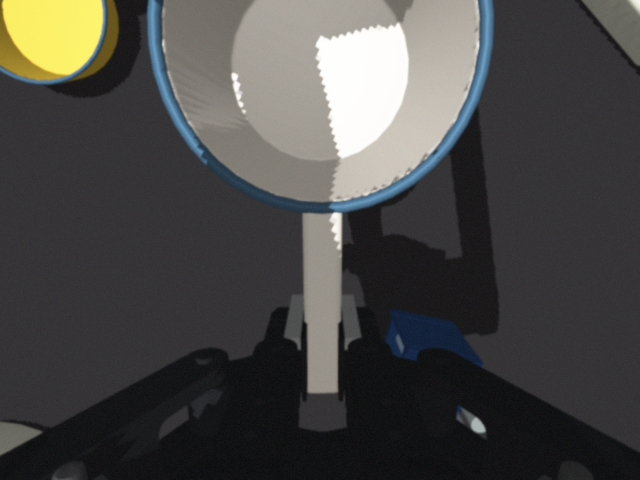

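View pics/t27.png

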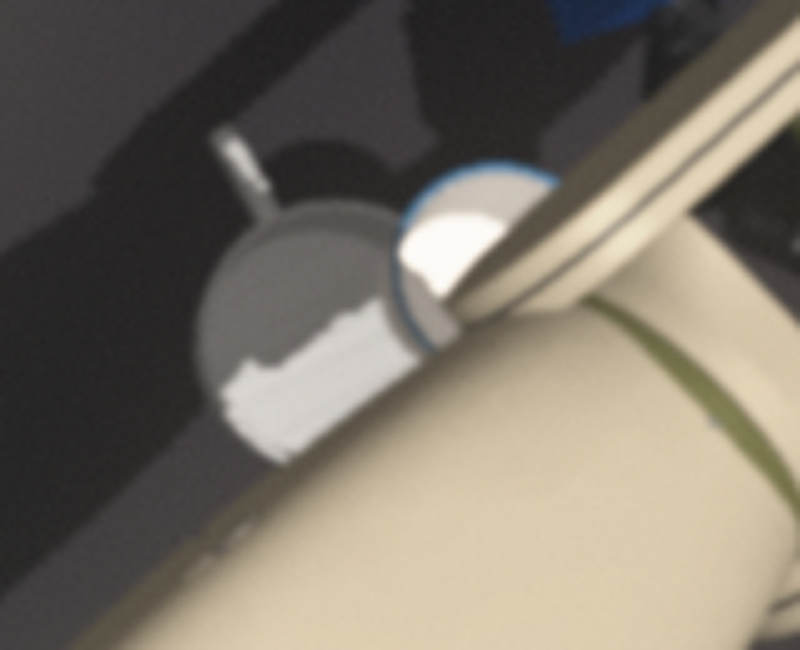

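Run:
```python
from h import *
s0=cv2.imread("pics/top0.png");s=snap("top")
cv2.imwrite("pics/bath0.png",cv2.resize(s0[185:280,425:510],None,fx=7,fy=6.3157,interpolation=cv2.INTER_CUBIC)) if 0 else cv2.imwrite("pics/bath0.png",cv2.resize(s0[185:280,425:510],None,fx=6,fy=6,interpolation=cv2.INTER_CUBIC))
print(ray(s,468,237.5,40))
```

```text
[ 473.96209151 -409.92374335   40.        ]
```

View pics/bath0.png

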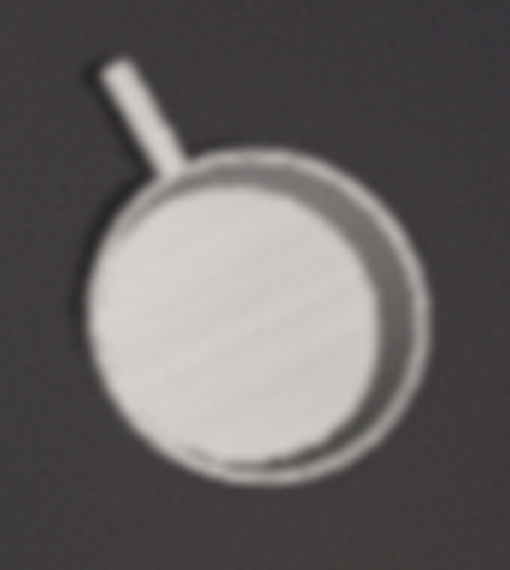

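```bash
cat >> h.py <<'E'
def rimfit(cam,b,R=None,dz=12,thr=25):
    s=snap(cam);W=world(s);u,v=blue(s,b,thr);P=W[v,u];P=P[np.isfinite(P[:,2])];m=np.median(P[:,2]);P=P[abs(P[:,2]-m)<dz]
    A=np.c_[P[:,:2]-P[:,:2].mean(0),np.ones(len(P))];pl=np.linalg.lstsq(A,P[:,2],rcond=None)[0]
    c,r=circ(P);print(cam,"rim z",round(m,1),"c",c.round(1),"r",round(r,1),"slope",pl[:2].round(3),len(P));return c,m
E
python3 - <<'E'
from h import *
st();rimfit("wrist",(140,0,500,215));t,R=pose();print(t+R[:,0]*92.5)
s=snap("side");cv2.imwrite("pics/s27.png",s["frame"][200:480])
E
```

```text
t 20.4 tcp [ 514.7 -483.5  215.5] [178.9  -0.4 120.2] F [ 0.1 -1.3 -0.7] gap 9.9 J [-48.  24.  64.   1.  93. -78.]
wrist rim z 282.9 c [ 467.3 -405.8] r 43.5 slope [-0.003  0.003] 6997
[ 468.44437097 -403.12239738  216.44571751]
```

View pics/s27.png

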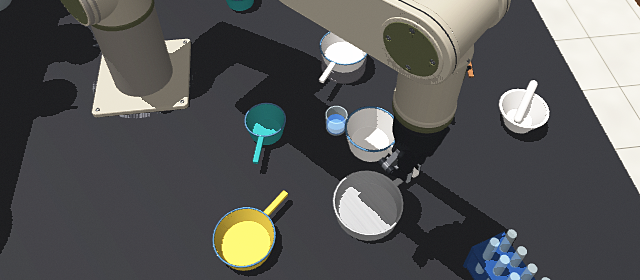

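```bash
python3 -m pendant '[5,-2,-20,0,5,0,0,-35,0,5,-1,1,-35,0,5,-1,1,-35,0,5,-1,1,-25,0,5]'
python3 - <<'E'
from h import *
st();snap("wrist");snap("wrist");st();rimfit("wrist",(140,0,500,215));t,R=pose();print(t+R[:,0]*92.5)
s=snap("side");crop(s,310,290,440,460,4,"s28.png")
E
```

```text
time: 20.92
tool_pos: [524.6, -479.7, 75.7]
tcp_rot: [178.6, 0.9, 120.7]
ft_force: [-0.9, 0.1, -3.1]
finger_gap: 10.0
t 20.92 tcp [ 524.6 -479.7   75.7] [178.6   0.9 120.7] F [-0.9  0.1 -3.1] gap 10.0 J [-47.  27.  74.   1.  78. -78.]
t 21.02 tcp [ 522.3 -477.2   72. ] [178.7   0.4 120.7] F [-0.8  0.7 -2.6] gap 10.0 J [-47.  27.  74.   1.  78. -78.]
wrist rim z 138.3 c [ 473.6 -399.2] r 43.5 slope [ 0.007 -0.007] 7168
[ 476.51488135 -399.55932633   74.73848273]
```

View pics/s28.png

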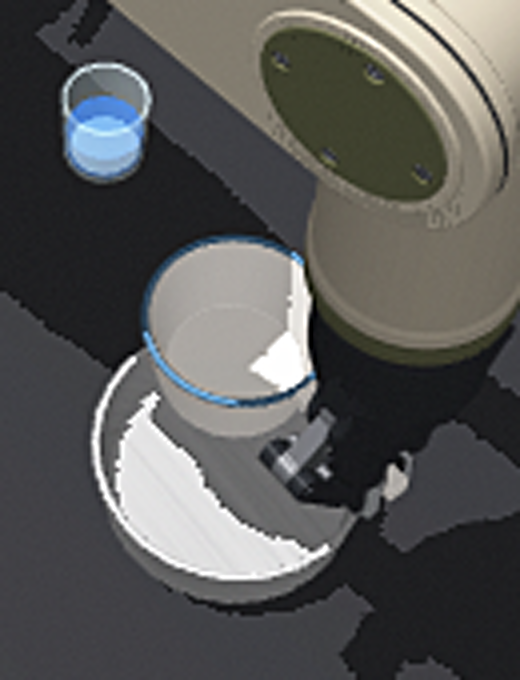

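```bash
python3 -m pendant '[0,-9,-15,0,5,-1,0,-15,0,5,-1,1,-8,0,5]'
python3 - <<'E'
from h import *
snap("wrist");snap("wrist");st();rimfit("wrist",(140,0,500,215));t,R=pose();print(t+R[:,0]*92.5)
s=snap("side");crop(s,310,290,440,460,4,"s29.png")
# bath centre by side depth
W=world(s);Q=W[330:445,325:412].reshape(-1,3);Q=Q[(Q[:,2]>37)&(Q[:,2]<46)&(Q[:,1]<-340)];c=np.array([474.,-409])
for i in range(8):
    k=abs(np.hypot(*(Q[:,:2]-c).T)-68)<5;c,r=circ(Q[k])
print("bath",c,r,k.sum())
E
```

```text
time: 21.37
tool_pos: [529.5, -494.1, 53.8]
tcp_rot: [178.3, 2.0, 120.8]
ft_force: [-0.7, 0.9, -1.2]
finger_gap: 10.0
t 21.47 tcp [ 528.5 -493.1   52.5] [178.4   1.9 120.8] F [-0.1  0.8 -0.7] gap 9.7 J [-48.  29.  74.   1.  75. -79.]
wrist rim z 117.0 c [ 478.6 -413.9] r 43.5 slope [ 0.024 -0.025] 7223
[ 481.32404395 -413.69547696   49.85793739]
bath [ 476.24473211 -412.40027765] 67.53093312038489 216
```

View pics/s29.png

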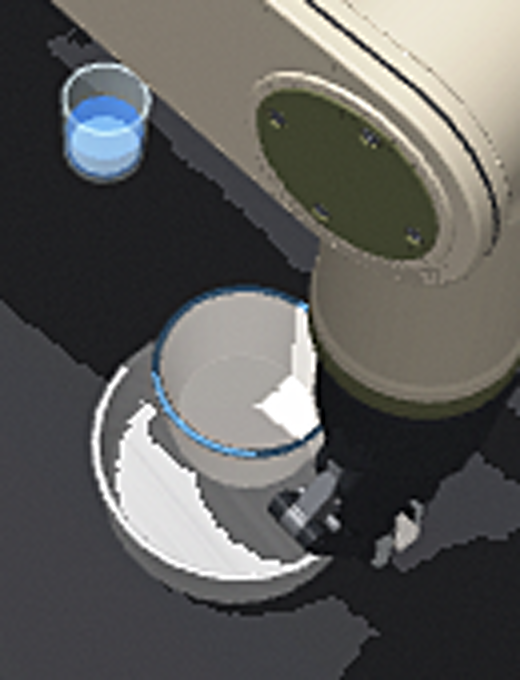

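```bash
python3 -m pendant '[-4,4,-18,0,5,-2,2,-18,0,5,-2,2,-10,0,5]'
python3 - <<'E'
from h import *
snap("wrist");snap("wrist");st();rimfit("wrist",(140,0,500,215));t,R=pose();print("tip",tip())
s=snap("side");crop(s,310,290,440,460,4,"s30.png")
E
```

```text
time: 21.82
tool_pos: [524.5, -488.8, 14.4]
tcp_rot: [178.2, 2.6, 120.8]
ft_force: [0.1, -0.1, -1.4]
finger_gap: 10.3
t 21.92 tcp [ 523.4 -487.5   13. ] [178.3   2.4 120.8] F [ 0.6  0.8 -1.2] gap 10.2 J [-48.  30.  77.   1.  70. -79.]
wrist rim z 76.9 c [ 473.  -407.8] r 43.5 slope [ 0.031 -0.033] 7114
tip [ 521.74469717 -487.24918931   60.1658628 ]
```

View pics/s30.png

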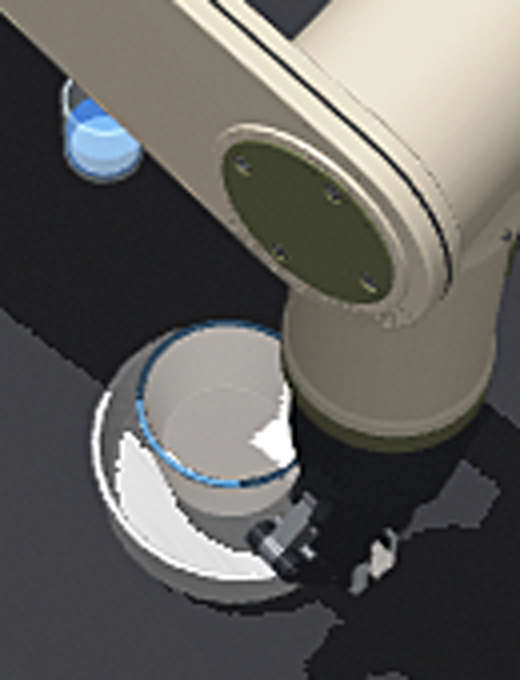

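```bash
python3 -m pendant '[1,-2,-9,0,5,-1,1,-7,0,5]'
python3 - <<'E'
from h import *
snap("wrist");snap("wrist");st();rimfit("wrist",(140,0,500,215));t,R=pose();print("tip",tip())
E
```

```text
time: 22.18
tool_pos: [527.1, -492.6, 3.4]
tcp_rot: [178.1, 3.0, 120.8]
ft_force: [0.2, -0.6, -1.3]
finger_gap: 10.0
t 22.28 tcp [ 526.1 -491.4    1.8] [178.2   2.8 120.8] F [-1.   0.2 -1.2] gap 10.3 J [-48.  31.  77.   1.  69. -79.]
wrist rim z 65.2 c [ 475.4 -411.4] r 43.5 slope [ 0.036 -0.038] 7095
tip [ 523.68318815 -490.20724572   48.0678168 ]
```

```bash
python3 -m pendant '[-1,1,-6,0,5,-1,1,-4,0,5]'
python3 - <<'E'
from h import *
st();rimfit("wrist",(140,0,500,215));rimfit("wrist",(140,0,500,215));st()
E
```

```text
time: 22.5
tool_pos: [525.0, -490.4, -6.8]
tcp_rot: [178.1, 3.0, 120.8]
ft_force: [1.4, -0.3, 0.8]
finger_gap: 10.0
t 22.5 tcp [ 525.  -490.4   -6.8] [178.1   3.  120.8] F [ 1.4 -0.3  0.8] gap 10.0 J [-48.  31.  78.   1.  68. -79.]
wrist rim z 57.1 c [ 474.2 -410.3] r 43.4 slope [ 0.033 -0.032] 7123
wrist rim z 56.9 c [ 474.  -410.1] r 43.5 slope [ 0.031 -0.028] 7136
t 22.6 tcp [ 524.8 -490.1   -6.9] [178.1   2.9 120.8] F [-0.4  0.4 -0.4] gap 10.2 J [-48.  31.  78.   1.  68. -79.]
```

```bash
python3 -m pendant '[0,0,-4,0,5]';python3 -m pendant '[-1,1,-3,0,5]'
python3 - <<'E'
from h import *
st();rimfit("wrist",(140,0,500,215));rimfit("wrist",(140,0,500,215));st()
s=snap("side");crop(s,310,290,440,460,4,"s31.png")
E
```

```text
time: 22.68
tool_pos: [525.5, -491.0, -9.6]
tcp_rot: [178.1, 3.1, 120.8]
ft_force: [3.4, -3.8, 5.8]
finger_gap: 9.8
time: 22.77
tool_pos: [525.9, -491.5, -11.1]
tcp_rot: [178.1, 3.3, 120.8]
ft_force: [3.6, -4.0, 8.4]
finger_gap: 9.9
t 22.77 tcp [ 525.9 -491.5  -11.1] [178.1   3.3 120.8] F [ 3.6 -4.   8.4] gap 9.9 J [-48.  31.  78.   1.  67. -79.]
wrist rim z 55.2 c [ 475.  -411.2] r 43.4 slope [ 0.008 -0.006] 7319
wrist rim z 55.2 c [ 475.  -411.2] r 43.4 slope [ 0.008 -0.006] 7300
t 22.87 tcp [ 525.8 -491.4  -10.9] [178.1   3.3 120.8] F [ 1.9 -2.6  5.9] gap 9.9 J [-48.  31.  78.   1.  67. -79.]
```

View pics/s31.png

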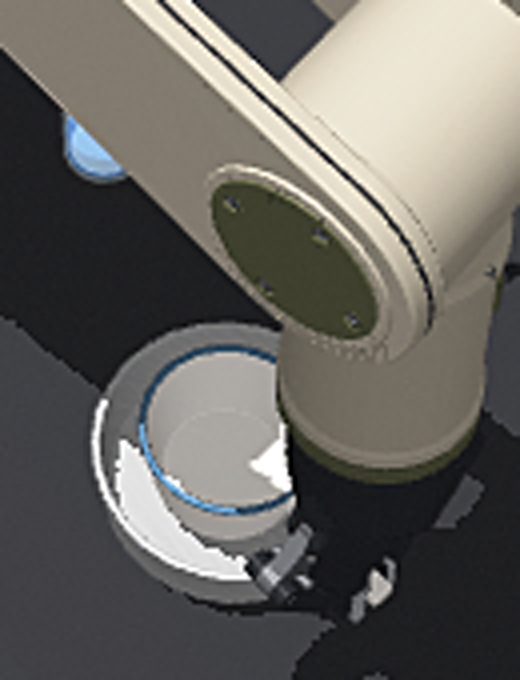

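```bash
python3 -m pendant '[0,0,0,0,14,0,0,0,0,22,0,0,0,0,32,0,0,0,0,36]';python3 -m pendant '[0,0,12,0,36,0,0,30,0,36,0,0,35,0,40,0,0,35,0,40,0,0,35,0,40,0,0,30,0,40]'
python3 - <<'E'
from h import *
snap("wrist");s=snap("wrist");st();cv2.imwrite("pics/w32.png",s["frame"])
s=snap("side");crop(s,310,290,440,460,4,"s32.png")
E
```

```text
time: 23.25
tool_pos: [525.9, -491.4, -10.6]
tcp_rot: [178.0, 3.3, 120.8]
ft_force: [0.2, 0.3, -0.5]
finger_gap: 35.7
time: 23.75
tool_pos: [517.8, -482.5, 161.3]
tcp_rot: [178.3, 1.9, 120.8]
ft_force: [0.5, 0.1, -0.8]
finger_gap: 40.2
t 23.85 tcp [ 520.7 -485.7  168. ] [178.2   2.6 120.8] F [ 0.3 -0.1  0.8] gap 40.3 J [-48.  22.  71.   1.  84. -79.]
```

View pics/w32.png

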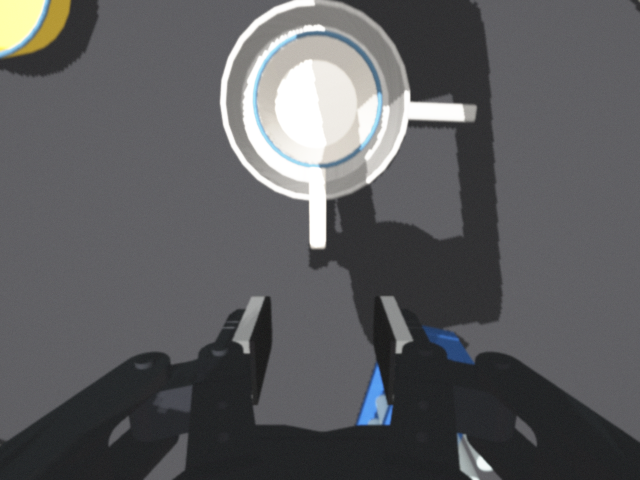

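View pics/s32.png

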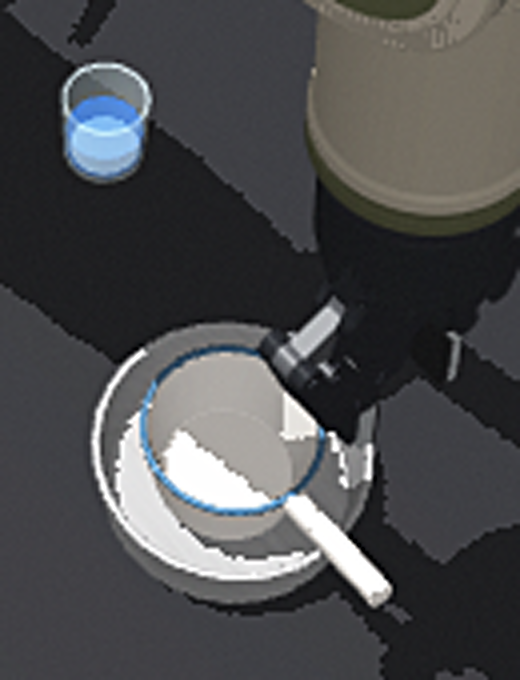

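```bash
python3 -m pendant '[-4,15,0,-0.1,40,-8,35,0,-0.12,40,-8,37,0,-0.12,40,-8,37,0,-0.12,40,-8,37,0,-0.12,40,-8,37,0,-0.12,40,-8,37,0,-0.12,40,-8,37,0,-0.12,40,-8,37,0,-0.12,40,-8,37,0,-0.1,40,-6,22,0,0,40,-3,8,0,0,40]'
python3 - <<'E'
from h import *
snap("wrist");s=snap("wrist");st();cv2.imwrite("pics/w33.png",s["frame"]);print(tip())
E
```

```text
time: 24.9
tool_pos: [418.4, -94.1, 150.4]
tcp_rot: [179.3, 2.2, 51.7]
ft_force: [-0.6, -0.5, -1.0]
finger_gap: 39.7
t 25.0 tcp [418.8 -95.3 150.4] [179.3   2.2  51.8] F [-0.2 -0.7 -0.8] gap 39.9 J [-17. -18. 114.  -2.  85.  21.]
[419.45215666 -93.5855505  196.39434127]
```

View pics/w33.png

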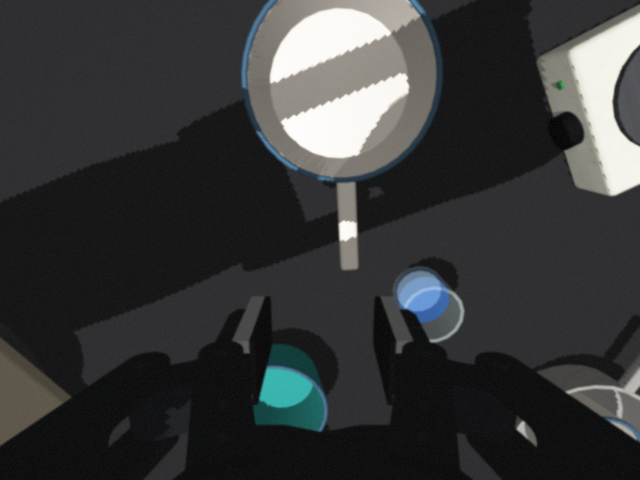

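Run:
```python
from h import *
w=snap("wrist");st()
A=ray(w,349,266,76);B=ray(w,346.5,185,76);d=A-B;print("handle",A,B,np.degrees(np.arctan2(d[1],d[0])),np.hypot(d[0],d[1]))
print("beaker rim",ray(w,434,313,50),"turq rim",ray(w,292,398,48))
u,v=blue(w,(235,0,450,185))
Q=np.array([ray(w,a,b,75) for a,b in zip(u,v)]);c=np.array([487.,-24]);
for i in range(6):
    k=abs(np.hypot(*(Q[:,:2]-c).T)-59)<5;c,r=circ(Q[k])
print("large rim",c,r,k.sum())
```

```text
t 25.05 tcp [419.5 -96.6 150.8] [179.2   2.2  51.8] F [ 0.9 -0.3  0.2] gap 39.6 J [-18. -18. 114.  -2.  84.  21.]
handle [ 421.42037781 -123.91606282   76.        ] [453.60065068 -78.46688193  76.        ] -125.30038546072575 55.6884009950433
beaker rim [ 445.87361105 -206.5841648    50.        ] turq rim [ 305.97076882 -199.83907118   48.        ]
large rim [487.53597999 -25.95901201] 58.2312494128902 2212
```

```bash
python3 -m pendant '[12,-6,-20,0.05,40,0,0,-35,0,40,-1,0,-30,0,40,-1,0,-10,0,36]'
python3 - <<'E'
from h import *
snap("wrist");w=snap("wrist");st();print("tip",tip());crop(w,230,170,430,370,3,"w34c.png")
A=ray(w,320,300,76);print(A)
E
```

```text
time: 25.38
tool_pos: [434.0, -107.7, 57.2]
tcp_rot: [178.6, 2.1, 54.7]
ft_force: [-1.1, 1.0, -1.3]
finger_gap: 35.9
t 25.48 tcp [ 433.8 -107.5   58.6] [178.7   2.1  54.7] F [ 0.5 -0.1 -0.4] gap 35.8 J [-18. -11. 118.  -3.  73.  18.]
tip [ 433.97237331 -105.45400321  104.59652967]
[ 431.40471249 -107.79088046   76.        ]
```

View pics/w34c.png

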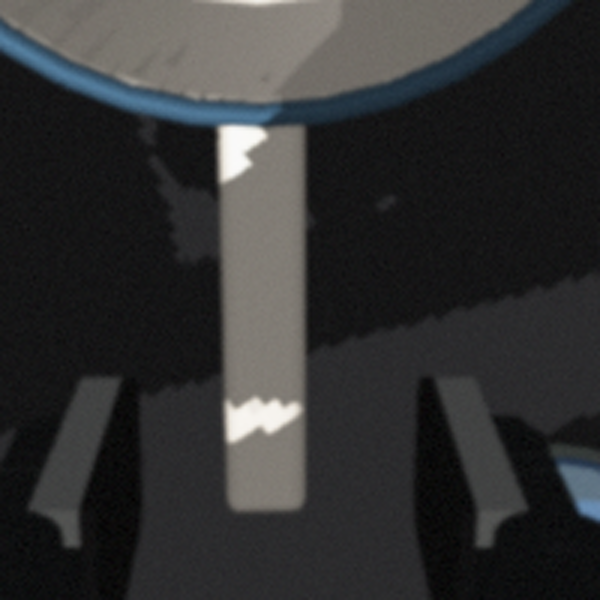

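```bash
python3 -m pendant '[-2,2,-20,0,36,-1,0,-15,0,32]'
python3 - <<'E'
from h import *
snap("wrist");w=snap("wrist");st();print("tip",tip());crop(w,230,170,430,370,3,"w35c.png")
E
```

```text
time: 25.65
tool_pos: [435.0, -108.1, 28.6]
tcp_rot: [178.3, 2.0, 54.6]
ft_force: [-0.9, 1.1, -1.4]
finger_gap: 31.9
t 25.75 tcp [ 434.3 -107.9   28. ] [178.4   2.1  54.6] F [-0.7  0.5  0.8] gap 32.3 J [-18.  -9. 119.  -3.  68.  18.]
tip [ 434.16398574 -105.81925771   73.95497273]
```

View pics/w35c.png

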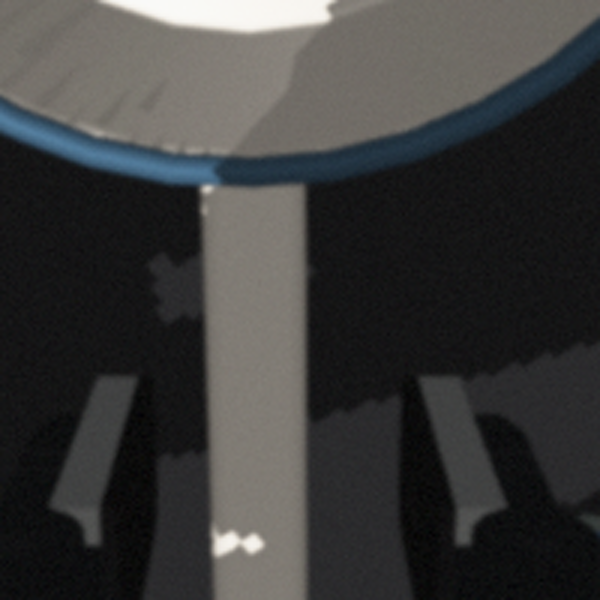

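```bash
python3 -m pendant '[-3,2,-10,0,32,-1,1,-6,0,28]'
python3 - <<'E'
from h import *
snap("wrist");w=snap("wrist");st();print("tip",tip());crop(w,230,170,430,370,3,"w36c.png")
E
```

```text
time: 25.92
tool_pos: [433.4, -106.5, 15.6]
tcp_rot: [178.0, 2.0, 54.5]
ft_force: [0.4, -0.3, 0.7]
finger_gap: 27.7
t 26.02 tcp [ 433.3 -106.3   15.5] [178.1   2.   54.5] F [-0.4  0.7 -0.6] gap 27.8 J [-18.  -8. 120.  -3.  67.  18.]
tip [ 432.92593295 -104.1353823    61.41970006]
```

View pics/w36c.png

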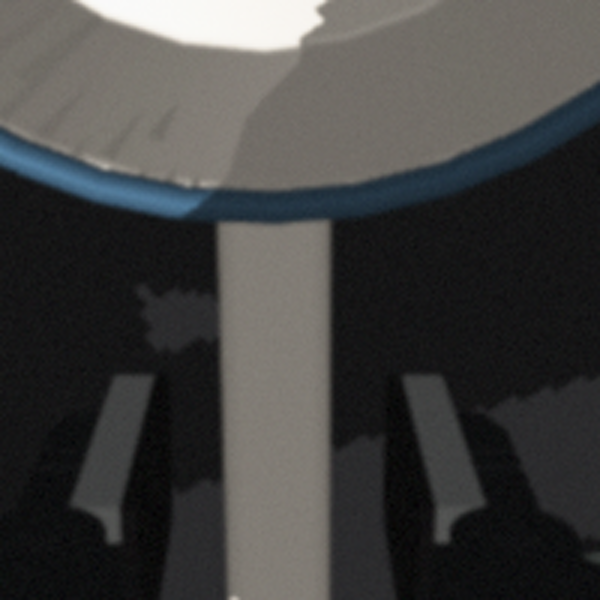

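Handle centred between the pads (x=276 against a jaw middle of 278). I lower a little and close.

```bash
python3 -m pendant '[0,0,-5,0,26,0,0,-1,0,5,0,0,0,0,5,0,0,0,0,5,0,0,0,0,5]' 110
python3 - <<'E'
from h import *
st();print("tip",tip());w=snap("wrist");crop(w,230,170,430,370,3,"w37c.png")
E
python3 -m pendant '[0,0,10,0,5,0,0,18,0,5,0,0,25,0,5,0,0,30,0,5,0,0,30,0,5]' 120
python3 - <<'E'
from h import *
snap("wrist");s=snap("wrist");cv2.imwrite("pics/w38.png",s["frame"]);st()
rimfit("wrist",(130,0,560,260),thr=20)
E
```

```text
time: 26.43
tool_pos: [434.9, -106.6, 11.2]
tcp_rot: [177.9, 1.9, 54.6]
ft_force: [-0.5, 0.4, -0.2]
finger_gap: 10.0
t 26.43 tcp [ 434.9 -106.6   11.2] [177.9   1.9  54.6] F [-0.5  0.4 -0.2] gap 10.0 J [-18.  -8. 121.  -3.  66.  18.]
tip [ 434.40996635 -104.37142431   57.18408723]
time: 26.9
tool_pos: [426.9, -104.3, 121.9]
tcp_rot: [178.8, 2.2, 54.6]
ft_force: [-0.0, -1.1, -1.8]
finger_gap: 10.0
t 27.0 tcp [ 431.5 -105.7  127.2] [178.2   2.   54.6] F [ 2.  -0.  -1.6] gap 9.7 J [-18. -16. 115.  -3.  80.  18.]
wrist rim z 192.4 c [485.5 -25.9] r 57.2 slope [-0.005 -0.01 ] 6392
```

View pics/w38.png

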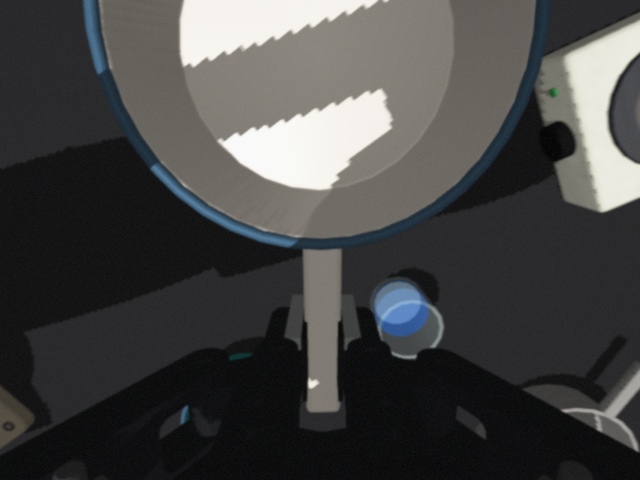

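```bash
python3 -m pendant '[0,15,6,0,5,-2,32,6,0,5,-2,36,6,0,5,-2,38,4,0,5,-2,38,4,0,5,-2,38,4,0,5,-2,38,4,0,5,-2,38,4,0,5,-2,38,4,0,5,-2,36,4,0,5,-2,24,0,0,5,0,8,0,0,5]'
python3 - <<'E'
from h import *
snap("wrist");snap("wrist");st();rimfit("wrist",(80,0,560,260),thr=20)
s=snap("top");crop(s,90,180,230,300,5,"t39.png")
s=snap("side");crop(s,220,60,380,230,4,"s39.png")
E
```

```text
time: 28.05
tool_pos: [397.2, 286.2, 162.0]
tcp_rot: [178.9, 2.8, 54.1]
ft_force: [-0.4, 0.7, -0.8]
finger_gap: 9.8
t 28.15 tcp [397.6 284.2 161.8] [178.9   2.9  54.1] F [-0.7 -0.7 -2. ] gap 9.6 J [ 31.  -6. 102.  -2.  86.  67.]
wrist rim z 225.9 c [453.4 364.2] r 57.3 slope [-0.023 -0.016] 8059
```

View pics/t39.png

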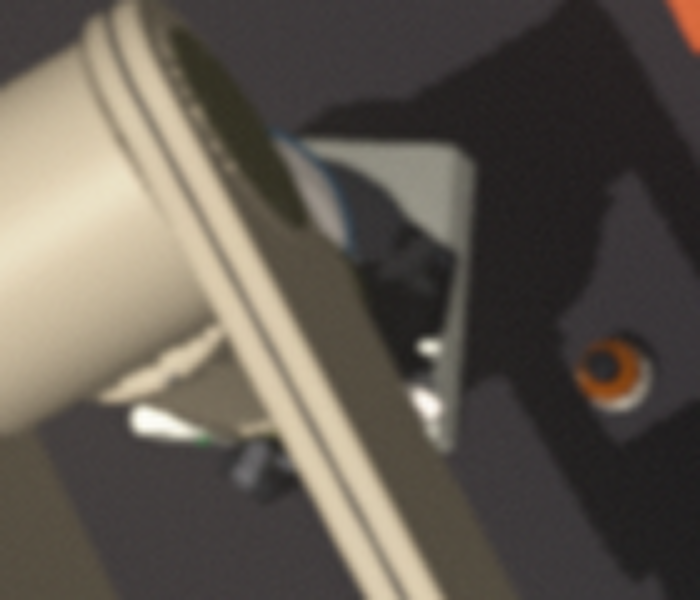

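View pics/s39.png

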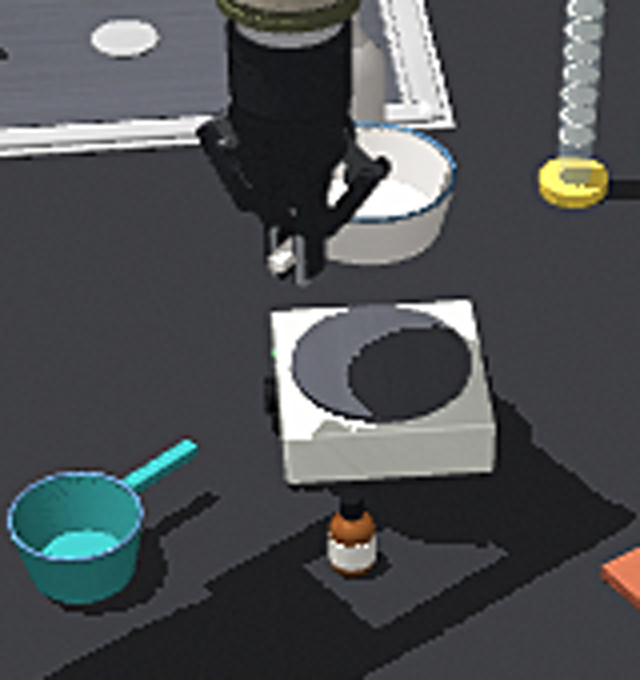

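```bash
python3 - <<'E'
from h import *
s=snap("side");W=world(s);Q=W[130:170,285:347].reshape(-1,3);Q=Q[(Q[:,2]>50)&(Q[:,2]<60)];print(cv2.minAreaRect(Q[:,:2].astype(np.float32)))
print("ellipse",ray(s,382/4+220,361/4+60,55));st();rimfit("wrist",(80,0,560,260),thr=20)
E
python3 -m pendant '[10,18,-15,0,5,0,0,-25,0,5,-1,-1,-25,0,5,-1,-1,-15,0,5]'
python3 - <<'E'
from h import *
snap("wrist");snap("wrist");st();rimfit("wrist",(80,0,560,260),thr=20)
E
```

```text
((464.2353515625, 375.624755859375), (151.46311950683594, 147.7456512451172), 88.66146850585938)
ellipse [466.04468758 377.83134627  55.        ]
t 28.35 tcp [398.8 281.8 162.7] [178.8   2.8  53.9] F [-0.5  0.  -1.3] gap 10.2 J [ 31.  -6. 103.  -2.  86.  67.]
wrist rim z 226.9 c [454.9 361.5] r 57.3 slope [-0.022 -0.016] 8034
time: 28.73
tool_pos: [413.2, 296.2, 86.8]
tcp_rot: [178.5, 2.1, 53.4]
ft_force: [-0.1, -0.2, -1.7]
finger_gap: 9.8
t 28.83 tcp [411.5 295.   85.7] [178.6   2.4  53.4] F [-0.8  0.5 -1.7] gap 9.6 J [ 32.  -0. 105.  -2.  77.  69.]
wrist rim z 150.4 c [467.9 374. ] r 57.3 slope [-0.014 -0.012] 8068
```

```bash
python3 -m pendant '[-3,5,-15,0,5,-1,-1,-14,0,5,-1,0,-8,0,5]'
python3 - <<'E'
from h import *
snap("wrist");snap("wrist");st();rimfit("wrist",(80,0,560,260),thr=20)
rimfit("side",(280,95,350,160),thr=20)
s=snap("side");crop(s,220,60,380,230,4,"s40.png")
E
```

```text
time: 29.13
tool_pos: [413.0, 301.2, 57.5]
tcp_rot: [178.3, 1.6, 53.2]
ft_force: [-0.3, -0.3, -0.9]
finger_gap: 9.7
t 29.23 tcp [412.  300.8  56.7] [178.3   1.7  53.2] F [-0.6 -0.6 -1.3] gap 9.9 J [ 32.   1. 107.  -2.  73.  70.]
wrist rim z 122.2 c [467.9 379.2] r 57.3 slope [-0.003 -0.005] 8018
side rim z 122.8 c [464.7 380.8] r 60.0 slope [-0.009 -0.01 ] 69
```

View pics/s40.png

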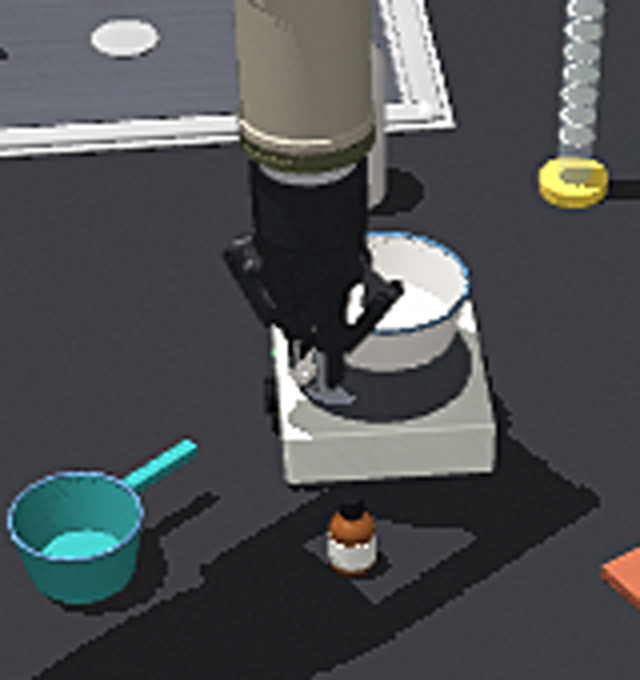

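```bash
python3 -m pendant '[-3,-1,-11,0,5,-1,-1,-9,0,5]'
python3 - <<'E'
from h import *
snap("wrist");snap("wrist");st();rimfit("wrist",(80,0,560,260),thr=20)
rimfit("side",(280,95,350,170),thr=20)
E
```

```text
time: 29.55
tool_pos: [411.6, 301.2, 41.0]
tcp_rot: [178.1, 1.3, 53.2]
ft_force: [-0.1, -1.6, -2.7]
finger_gap: 9.7
t 29.65 tcp [410.3 300.3  39.4] [178.2   1.4  53.2] F [-0.5 -0.9 -1.3] gap 9.7 J [ 32.   2. 108.  -2.  71.  70.]
wrist rim z 105.2 c [465.8 378.4] r 57.3 slope [ 0.001 -0.002] 7970
side rim z 106.4 c [464.7 379.4] r 58.6 slope [-0.003 -0.005] 68
```

```bash
python3 -m pendant '[-1,0,-6,0,5,0,-1,-3,0,5]';python3 -m pendant '[-1,0,-3,0,5]'
python3 - <<'E'
from h import *
snap("wrist");st();rimfit("wrist",(80,0,560,260),thr=20)
E
```

```text
time: 29.92
tool_pos: [410.8, 300.3, 32.0]
tcp_rot: [178.1, 1.3, 53.2]
ft_force: [-0.6, -0.8, -2.2]
finger_gap: 9.5
time: 30.0
tool_pos: [410.1, 299.8, 29.2]
tcp_rot: [178.1, 1.3, 53.2]
ft_force: [-5.3, -13.5, 21.0]
finger_gap: 10.5
t 30.05 tcp [410.  299.6  29.1] [178.1   1.3  53.2] F [-2.2 -5.3 12.9] gap 9.5 J [ 32.   2. 109.  -2.  70.  70.]
wrist rim z 97.2 c [465.4 377.5] r 57.4 slope [0.025 0.026] 8097
```

```bash
python3 -m pendant '[0,0,2,0,5]'; python3 -c "
from h import *
st();rimfit('wrist',(80,0,560,260),thr=20)"; python3 -m pendant '[0,0,0,0,14,0,0,0,0,22,0,0,0,0,32,0,0,0,0,38]';  python3 - <<'E'
from h import *
st();rimfit("wrist",(80,0,560,260),thr=20)
E
```

```text
time: 30.18
tool_pos: [410.6, 299.9, 31.8]
tcp_rot: [178.0, 1.3, 53.2]
ft_force: [0.0, -0.2, -1.9]
finger_gap: 10.0
t 30.18 tcp [410.6 299.9  31.8] [178.    1.3  53.2] F [ 0.  -0.2 -1.9] gap 10.0 J [ 32.   2. 108.  -2.  70.  70.]
wrist rim z 97.8 c [465.9 377.9] r 57.3 slope [ 0.004 -0.001] 7928
time: 30.57
tool_pos: [411.2, 300.5, 32.4]
tcp_rot: [178.0, 1.1, 53.2]
ft_force: [-0.4, -0.6, -0.3]
finger_gap: 37.8
t 30.57 tcp [411.2 300.5  32.4] [178.    1.1  53.2] F [-0.4 -0.6 -0.3] gap 37.8 J [ 32.   2. 108.  -2.  70.  70.]
wrist rim z 96.8 c [465.8 378.6] r 57.3 slope [-0.001 -0.002] 7748
```

Large pan released level. I retreat upwards and make a final check.

```bash
python3 -m pendant '[0,0,12,0,38,0,0,30,0,40,0,0,35,0,40,0,0,35,0,40,0,0,35,0,40,0,0,30,0,40]'; python3 -m pendant '[-5,-15,10,0,40,-5,-35,10,0,40,-5,-35,5,0,40,-5,-35,5,0,40,-5,-30,0,0,40,0,-10,0,0,40,0,0,0,0,40,0,0,0,0,40]'
python3 - <<'E'
from h import *
st();s=snap("top");cv2.imwrite("pics/tf.png",s["frame"]);s=snap("side");cv2.imwrite("pics/sf.png",s["frame"])
E
```

```text
time: 31.12
tool_pos: [402.8, 295.5, 209.8]
tcp_rot: [178.4, 2.1, 53.2]
ft_force: [1.2, 0.7, -0.3]
finger_gap: 40.0
time: 31.78
tool_pos: [379.8, 132.8, 261.8]
tcp_rot: [177.6, 0.8, 53.4]
ft_force: [0.1, 0.7, -0.2]
finger_gap: 40.0
t 31.78 tcp [379.8 132.8 261.8] [177.6   0.8  53.4] F [ 0.1  0.7 -0.2] gap 40.0 J [ 14. -26. 108.  -2.  97.  51.]
```

View pics/tf.png

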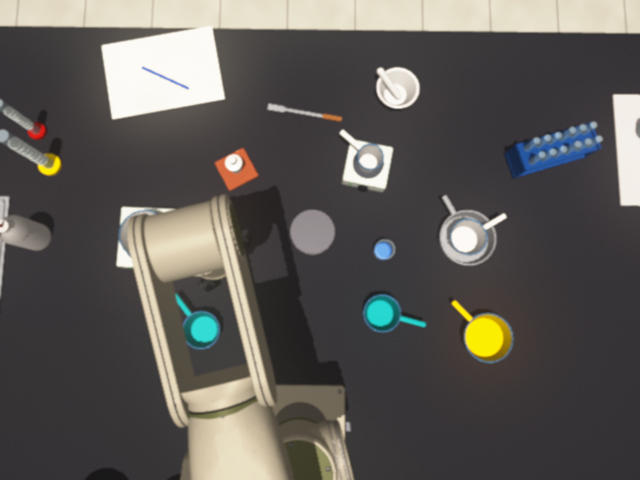

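View pics/sf.png

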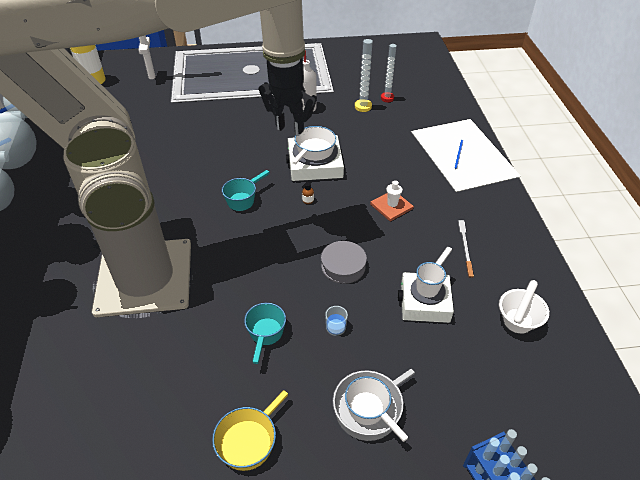

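```bash
python3 -m pendant '[0,-35,0,0,40,0,-35,0,0,40,0,-35,0,0,40,0,-35,0,0,40,0,-20,0,0,40,0,0,0,0,40]'
python3 - <<'E'
from h import *
st();s=snap("top");cv2.imwrite("pics/tf2.png",s["frame"])
def fit(b,z,R,c,tol):
    u,v=blue(s,b,20);Q=np.array([ray(s,a,bb,z) for a,bb in zip(u,v)]);c=np.array(c,float)
    for i in range(8):
        k=abs(np.hypot(*(Q[:,:2]-c).T)-R)<tol;c,r=circ(Q[k])
    print(c,r,k.sum())
fit((345,140,395,190),111,32,(658,-160),5)
fit((440,205,500,270),53,45,(475,-410),5)
fit((110,195,195,280),95,59,(465,380),5)
rimfit("side",(415,258,448,300),thr=20);rimfit("side",(340,370,400,430),thr=20);rimfit("side",(288,122,345,165),thr=20)
crop(s,100,120,270,290,4,"tf2c.png")
E
```

```text
time: 32.38
tool_pos: [379.1, -23.8, 260.1]
tcp_rot: [178.0, 0.9, 54.6]
ft_force: [-0.0, 0.3, 0.2]
finger_gap: 40.0
t 32.38 tcp [379.1 -23.8 260.1] [178.    0.9  54.6] F [-0.   0.3  0.2] gap 40.0 J [-10. -31. 112.  -2.  98.  26.]
[ 658.38892033 -158.68920428] 31.41080564395673 109
[ 475.16975697 -406.83162757] 44.36038603336756 171
[465.87172252 382.22609522] 58.515596366174805 197
side rim z 113.1 c [ 658.8 -161.2] r 31.3 slope [-0.001 -0.024] 122
side rim z 54.5 c [ 475.2 -409.7] r 44.0 slope [-0.003 -0.001] 239
side rim z 97.5 c [464.8 379.5] r 58.1 slope [ 0.021 -0.007] 55
```

View pics/tf2c.png

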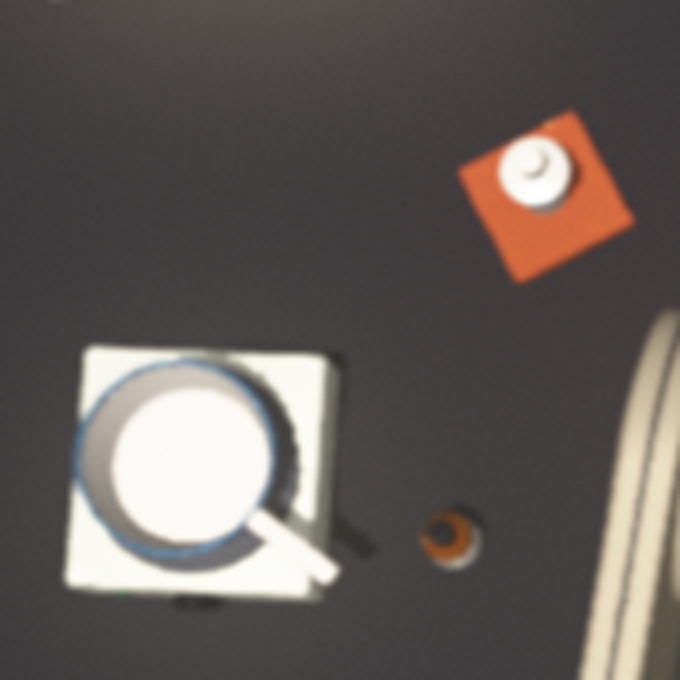

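```bash
python3 -c "
from h import *
from bench import job
st();print(job.hand_in())"
```

```text
t 32.58 tcp [379.2 -20.6 260.2] [178.    0.8  54.8] F [0.5 0.1 0. ] gap 39.9 J [ -9. -31. 112.  -2.  98.  26.]
the job is handed in; nothing more can be done
None
```

I took the stack apart, set all four things in their places, and handed the job in at 32.6 s of the 128 s allowed. `hand_in` gives no verdict, so the results below come from my own camera checks.

| Item | Where it stands | Offset from centre (top camera) |
|---|---|---|
| Crucible | Upright on the tile | About 3 mm |
| Small casserole | Small hot plate | About 1 mm |
| Large casserole | Large hot plate | About 2 mm |
| Medium casserole | Flat in the bath, handle about 90° from the bath's handle | About 3 mm |

- **Bystanders:** the bath, beaker and dropper bottle show no movement in the last pictures. I compared the beaker and dropper by eye only. The gripper is clear of everything.
- **Camera disagreement:** for the hot plates and the bath the side camera reads y about 3 to 7 mm lower than the top camera. Judged in the side view alone, every casserole is still within about 4 mm of centre.
- **Finger ends:** they sit about 46 mm behind the reported TCP, not at it as described. I noticed this on the first approach and used the measured position from then on.
- **Arm drift:** the arm drifted and tilted by a few degrees over many small moves, so I corrected each set-down from pictures.

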